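# Fit the panel, then find which way the socket cap unscrews and hold it off

## Task

Lower the blue front panel over the two brass pins of the aluminium enclosure until it lies flush, with the capped socket standing up through its big hole, and let go of it. Then unscrew the black dust cap from the socket: some of these surplus sockets are reverse-threaded, so try it both ways and, when it turns free, lift it well clear. Finish while holding the cap up in the gripper, with the panel still flush and the relay, spudger, chip tube and scrap bin left as they were.

Things in the scene. Friction and masses are not known exactly. Their poses are not given: they have to be found in the camera images.
- panel: Blue metal front panel, 130 (x) x 200 (y) x 4 mm, 0.26 kg, flat on the desk at the start. Origin at the centre of its underside, z up. Two 11 mm pin holes at (-45, +80) and (+45, -80) mm, a 65 mm hole for the socket at (0, -45) mm. Carries a handle. It goes on with its x and y axes along the enclosure's.
- handle (a point): Centre of the panel's steel handle bar, at (0, +35, +31) mm in the panel's frame, axes as the panel's. The bar is 70 mm along x, 14 mm wide in y, 14 mm high, on two legs, its top 38 mm above the panel's underside; pinch it across y from above.
- seat (a point): Centre of the enclosure's flat top face, 45 mm above the desk: the panel's origin comes to lie here when it is flush. Axes as the enclosure's.
- chassis: Bare aluminium enclosure, a closed box 130 (x) x 200 (y) x 45 mm high, fixed. Origin at the centre of its underside, z up. Two upright brass pins, 8 mm across with a tapered tip, stand 16 mm above its top face at (-45, +80) and (+45, -80) mm; the socket stands on the face at (0, -45) mm.
- socket: Fixed steel post 26 mm high, hidden by the cap; origin at its foot on the enclosure's top, z up. Two lugs lock the cap: a quick thread, the cap does not rise. Turned the wrong way it stops hard after 0.1 to 0.5 rad. Turned the right way (either hand, differs from run to run, not visible) it turns freely and lifts straight off once 1.1 to 1.9 rad from its start; one grip can do it.
- cap: Loose black ribbed dust cap, a round cup upside down over the socket, 48 mm across, 34 mm high, 0.06 kg; a white line on top runs from near its centre along its +x. Origin at the centre of its open underside, z up. At the start it stands on the enclosure's top face (so 30 mm above the fitted panel), within 0.06 rad of the socket's x axis. How it unscrews: see socket.
- relay: Bystander: black relay cube with a clear top, 28 x 28 x 36 mm, origin under its centre. Loose.
- spudger: Bystander: white nylon spudger, 148 mm long, 10 mm wide, 7 mm high, along its x, lying flat; origin under the centre of its handle. Loose.
- chip_tube: Bystander: blue translucent chip tube, 300 x 14 x 10 mm along its x, origin under its centre. Loose.
- bin_lip (a point): Bystander: middle of the rim nearest the robot of the grey steel scrap bin (110 x 190 x 90 mm), which tilts on side pins in a fixed stand 93 mm high.
Not all that is in view belongs to the job. Of the things shaped like the chassis, the aluminium one is meant.

How it is judged:
By the outcome, as a careful person would: the job done as asked, in the order asked, and still so for the second after the job is handed in, while the arm keeps its last pose, push and grip.
It also fails if it takes over 69 s, if anything falls off the work surface, if the arm or the gripper's body presses on something with over 40 N, if the wrist force passes 120 N, or if a joint passes its speed limit or range.

## Robot

A 6-joint arm with a two-finger parallel gripper is mounted at the origin on the work surface. World frame = base frame: x ahead of the robot, y to its left, z up, the work surface at z = 0. Lengths are in m, angles in degrees, forces in N, time in s.
With the tool pointing down it reaches from about 0.35 to 0.925 m from the base axis. Payload 6.4 kg.
Tool frame: the origin (TCP) lies at the very end of the fingers, on their centre line; the grasp point (between the pads) lies 19 mm behind it (env.hold_point_z is the distance from the TCP to the grasp point, in m); z points along the fingers, y is the direction in which the jaws open and shut (so a half turn about z gives the same grasp; the last joint's range is limited). The gripper opens to 85 mm and grips with 20 to 120 N. Pads are 22 mm wide; open, the fingers measure 114 mm over their backs; the gripper's body (76 mm by 85 mm) begins 54 mm behind the grasp point. The pads swing forward as they close: fully open they stand 13 mm farther back than shut.
Start: joints at [-85.376, 14.043, 89.255, -0, 76.702, -9.975], TCP at [0.164, -0.629, 0.231] pointing down, gripper open.
Joint ranges: [-179.41, 179.41], [-58.25, 129.5], [7.25, 145.43], [-54.29, 234.29], [11.92, 165.04], [-157.13, 157.13]. Speed limits (degrees/s): [147.25, 147.25, 180, 180, 180, 180].

## Interface

Orientations are given as a 3x3 rotation matrix whose columns are the frame's x, y, z axes.
In Python, from bench import env gives the robot as it stands. The module is installed in compiled form; this text tells all that it offers.
- The arm moves only by the tool jog_arm, never from a script. Its argument "motion" is a list of rows, each a list of 3 entries, a list of its own where there are three numbers: the shift along the tool's x, y, z in cm, then the turn, a rotation vector about the tool's x, y, z in rad, then the finger opening in cm, from 0 to 8.54. A call has 1 to 12 rows; each row is the pose to reach, as a shift and turn from the pose commanded when the call began, along the tool's axes at that moment; what a row does not reach only later rows make up. A row lasts 1/10 s, in which the tool goes at most 50 mm and 8.59 degrees, less where a joint would pass 70% of its speed; a pose out of reach is approached as far as the arm can. A call with a gripper value outside its range is refused whole. The fingers move at their own pace and stop on an object; "grip_force" is the grip in N (left out, the last holds). Time passes only in rows, so rows that repeat a pose let the fingers close. It gives the time, the measured TCP pose, the force and the opening at its end, in the units of the state.
- env.sense(): the state, without advancing time (a new reading comes with each control period).
- env.capture(name): name is "side" or "top"; returns a dict with "pixels" (384x512x3 uint8, red, green, blue), "fx", "fy", "cx", "cy" (pixels), "R" (3x3) and "t" (3): a world point X has camera coordinates R X + t. Camera axes: x right, y down, z forward; pixel columns grow to the right and rows downward; lengths in m; the calibration is good to about 2 mm. A picture is of the moment at which its call begins. There is no depth.
- env.sign_off(): hands the job in, once; it reports no verdict.
The state is a dict: "t": time; "q": joint angles; "joint_velocities": joint speeds; "joint_efforts": joint torques, N m; "ee_pos": TCP position; "eef_rot": TCP orientation; "wrist_force": force on the tool from outside, world axes, zero at the start; "ft_torque": the same for the moment, N m; "width": opening from 0.0 (shut) to 1.0 (fully open).
Only numpy, scipy, OpenCV 4.12 (cv2) and the standard library are available. Lean on these libraries where they do the work, as an engineer would, in place of code of your own. Each camera call takes 0.05 s, during which the arm holds its last target.

## Working session

There is one attempt and no reset: what is moved stays moved. The work goes in short steps, Python scripts to look and compute and a tool call to move; the robot and the scene stay as the last step left them, time stands still between calls to the robot, and variables do not carry over. Pictures are saved under pics/ and viewed, and the job is handed in when it is done.

Besides the shell and the picture viewer there is one more tool, called after "Call:" by a JSON object that holds its "op" and its "data". jog_arm: Moves the arm, as the interface text tells. Its arguments: {"type":"object","properties":{"motion":{"type":"array","items":{"type":"array"}},"grip_force":{"type":"number"}},"required":["motion"]}

```bash
mkdir -p pics; python3 - <<'E'
from bench import env
import cv2, pickle
s=env.sense(); print(s)
print(env.hold_point_z)
for n in ("side","top"):
    c=env.capture(n); cv2.imwrite(f"pics/{n}0.png",c["pixels"][:,:,::-1]); pickle.dump(c,open(f"{n}0.pkl","wb"))
    print(n,c["fx"],c["fy"],c["cx"],c["cy"],c["R"],c["t"])
E
```

```text
{'t': 0.0, 'q': array([-8.53789359e+01,  1.40841192e+01,  8.93249770e+01,  6.25604625e-04,
        7.67025268e+01, -9.97604945e+00]), 'joint_velocities': array([ 0.05941632, -0.06002579,  0.02752852,  0.06717317,  0.01498325,
       -0.0270165 ]), 'joint_efforts': array([-5.65654318e-04, -4.29512930e+01, -3.26126647e+01, -1.63556538e-04,
        5.29517303e-03,  9.22013612e-06]), 'ee_pos': array([ 0.16376656, -0.62845253,  0.23017971]), 'eef_rot': array([[ 9.67722529e-01,  2.52018026e-01, -1.46364827e-04],
       [ 2.52017829e-01, -9.67720641e-01,  1.94271003e-03],
       [ 3.47957682e-04, -1.91689081e-03, -9.99998102e-01]]), 'wrist_force': array([ 0.54616173, -0.21853995,  1.37851248]), 'ft_torque': array([0.01880713, 0.00516615, 0.01500647]), 'width': 1.0065502027710809}
0.0187
side 349.28756892966175 349.28756892966175 259.58824009172486 188.46999037525842 [[-0.98436073 -0.17594377 -0.00881715]
 [-0.0911517   0.55152291 -0.82916455]
 [ 0.1507492  -0.81539332 -0.55893506]] [0.5106879  0.19549187 0.8731621 ]
top 478.2741805272038 478.2741805272038 263.9109512179231 191.75945972298365 [[-0.04209432 -0.99910671 -0.00372238]
 [-0.97683755  0.04193785 -0.20983236]
 [ 0.20980103 -0.00519659 -0.97773029]] [-0.09347065  0.55585761  1.2309857 ]
```

View pics/side0.png

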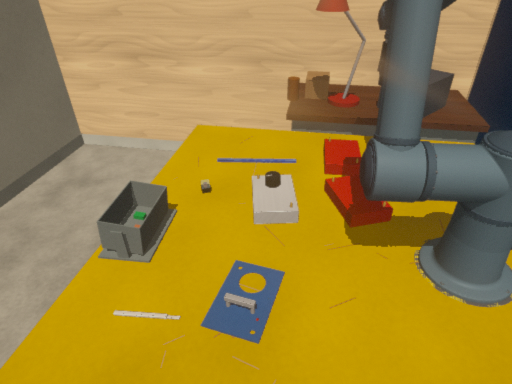

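View pics/top0.png

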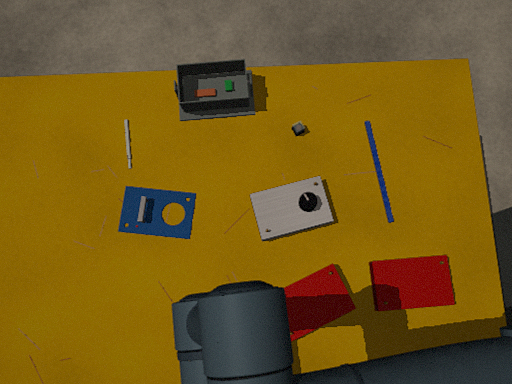

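The side view shows the blue panel near (245,298), the aluminium enclosure near (274,198) with its cap at (273,179), and red decoys at (355,180). In the top view the panel is at (158,212), the enclosure at (292,208) and the cap at (308,201). I'll enlarge both.

```bash
python3 - <<'E'
import cv2
a=cv2.imread("pics/top0.png")
def crop(a,x0,y0,w,h,k,n): cv2.imwrite(n,cv2.resize(a[y0:y0+h,x0:x0+w],None,fx=k,fy=k,interpolation=cv2.INTER_CUBIC))
crop(a,110,175,100,75,8,"pics/tp.png")
crop(a,242,170,100,75,8,"pics/tc.png")
b=cv2.imread("pics/side0.png")
crop(b,195,255,100,90,6,"pics/sp.png")
crop(b,235,160,80,70,8,"pics/sc.png")
E
```

```text
(no output)
```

View pics/tp.png

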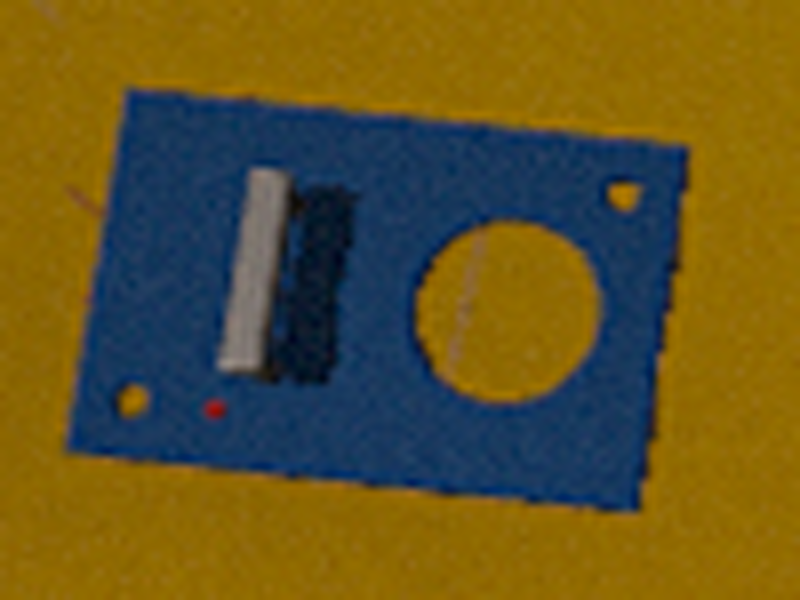

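View pics/tc.png

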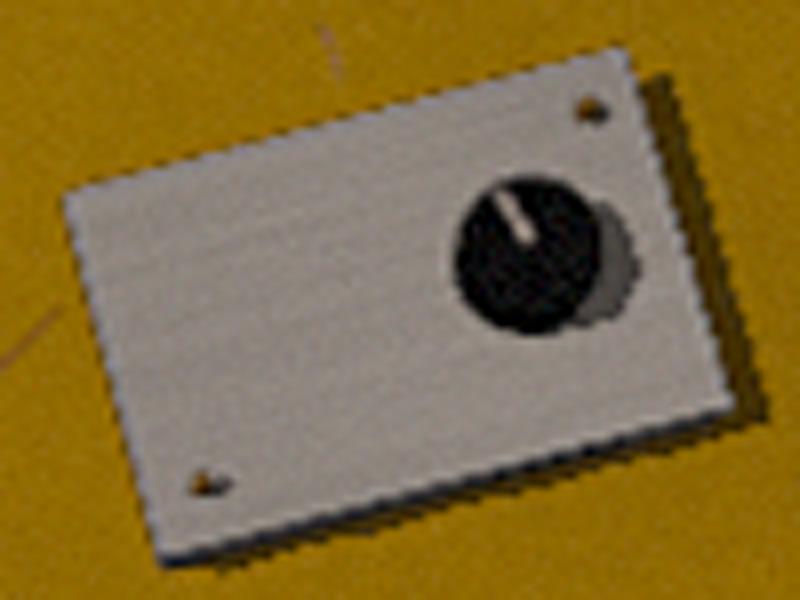

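View pics/sp.png

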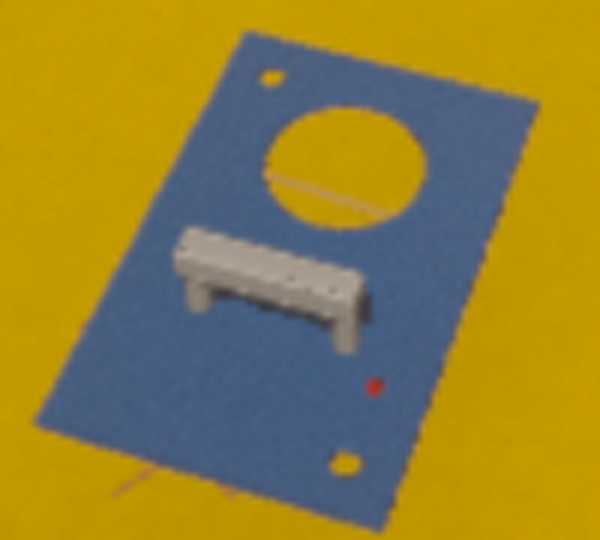

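View pics/sc.png

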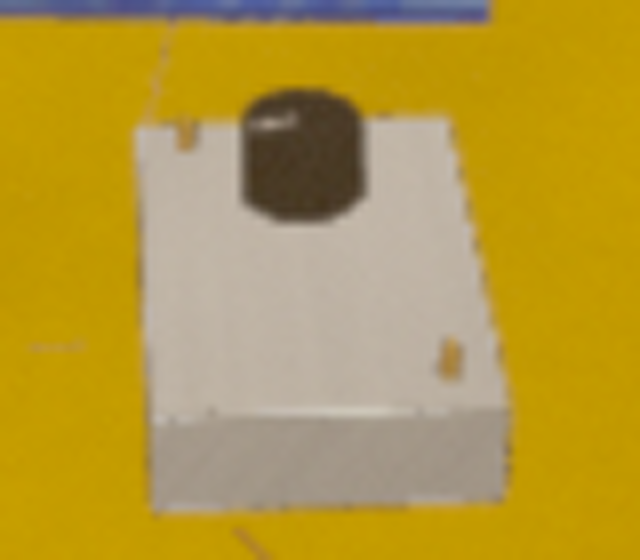

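```bash
cat > h.py <<'E'
import numpy as np, pickle, cv2
from scipy.optimize import least_squares
def proj(c,X):
    p=np.asarray(X)@np.asarray(c["R"]).T+c["t"]; return np.c_[c["fx"]*p[:,0]/p[:,2]+c["cx"], c["fy"]*p[:,1]/p[:,2]+c["cy"]]
def uncrop(p,x0,y0,k): return (np.asarray(p,float)+.5)/k-.5+[x0,y0]
def fit(obs,z0,x0=(.6,0,0)):
    # obs: list of (cam, local pts Nx3, pix Nx2)
    def X(p,L):
        L=np.asarray(L,float); c,s=np.cos(p[2]),np.sin(p[2])
        return np.c_[p[0]+c*L[:,0]-s*L[:,1], p[1]+s*L[:,0]+c*L[:,1], z0+L[:,2]]
    f=lambda p: np.concatenate([(proj(c,X(p,L))-u).ravel() for c,L,u in obs])
    r=least_squares(f,x0,x_scale=[.1,.1,.1],loss="soft_l1"); return r.x, np.round(f(r.x).reshape(-1,2),2)
def ray(c,u,z):
    d=np.asarray(c["R"]).T@np.array([(u[0]-c["cx"])/c["fx"],(u[1]-c["cy"])/c["fy"],1]); o=-np.asarray(c["R"]).T@c["t"]
    return o+d*(z-o[2])/d[2]
E
python3 - <<'E'
from h import *
T=pickle.load(open("top0.pkl","rb"));S=pickle.load(open("side0.pkl","rb"))
m=lambda l,z:[[a/1000,b/1000,z] for a,b in l]
C=[(-65,100),(65,100),(65,-100),(-65,-100)]
panT=(T,m(C,.004)+m([(-45,80),(45,-80),(0,-45)],.002),uncrop([(70,449),(130,90),(690,147),(641,506),(133,400),(624,195),(509,312)],110,175,8))
panS=(S,m(C,.004)+m([(-45,80),(45,-80),(0,-45)],.002),uncrop([(382,528),(36,424),(247,32),(540,103),(346,463),(272,77),(346,168)],195,255,6))
Cm=m(C,.045)
chT=(T,Cm+m([(-45,80),(45,-80)],.060),uncrop([(160,555),(66,198),(625,50),(732,405),(203,480),(588,107)],242,170,8))
chS=(S,Cm+m([(-45,80),(45,-80)],.060),uncrop([(510,405),(152,418),(137,127),(450,117),(453,342),(187,125)],235,160,8))
for n,t,s in(("panel",panT,panS),("chassis",chT,chS)):
    for o in([t],[s],[t,s]):
        p,r=fit(o,0); print(n,p[:2]*1000,np.degrees(p[2])); 
    print(r.tolist())
print("cap",ray(T,uncrop((530,254),242,170,8),.079))
print("handle", ray(T,uncrop((256,270),110,175,8),.038))
E
```

```text
panel [519.31718219 182.70774666] -8.335547171397012
panel [518.29764173 184.13630973] -8.507618602700372
panel [518.74484562 183.39513318] -8.434787543330927
[[-0.64, 0.45], [-0.38, -0.22], [-0.23, -0.13], [-0.45, 0.86], [0.02, 0.3], [0.11, 0.22], [-0.15, 0.03], [0.11, -0.05], [-0.44, -0.52], [-0.35, -0.58], [-0.15, -0.51], [0.1, 0.1], [-0.04, -0.19], [-0.14, -0.63]]
chassis [ 508.986688   -188.69956747] 12.482571531414902
chassis [ 508.19301812 -185.77332519] 12.511426590560525
chassis [ 508.69429631 -188.15552178] 12.493956117391736
[[-0.27, 0.87], [-0.74, -0.56], [-0.1, -0.45], [0.1, 0.49], [-0.33, 0.39], [0.11, -0.14], [0.41, -0.04], [-0.36, -0.2], [-0.06, -0.77], [-0.14, -0.66], [-0.04, -0.32], [-0.11, -1.4]]
cap [ 0.51629155 -0.23166192  0.079     ]
handle [0.52407029 0.21775624 0.038     ]
```

```bash
cat >> h.py <<'E'
from scipy.spatial.transform import Rotation as Ro
def goal(s,x,y,z,yaw):
    R=s["eef_rot"]; c,sn=np.cos(np.radians(yaw)),np.sin(np.radians(yaw))
    G=np.array([[c,sn,0],[sn,-c,0],[0,0,-1.]])
    d=R.T@(np.array([x,y,z])-s["ee_pos"])*100; w=Ro.from_matrix(R.T@G).as_rotvec()
    print("shift cm",np.round(d,2),"turn",np.round(w,4))
def show():
    from bench import env
    s=env.sense(); R=s["eef_rot"]; print("t %.2f"%s["t"],"pos",np.round(s["ee_pos"]*1000,1),"yaw %.2f"%np.degrees(np.arctan2(R[1,0],R[0,0])),"zax",np.round(R[:,2],4),"F",np.round(s["wrist_force"],1),"T",np.round(s["ft_torque"],2),"w %.3f"%s["width"],"q",np.round(s["q"],1)); return s
E
python3 -c "
from h import *
s=show();goal(s,.524,.218,.20,-8.43)"
```

```text
t 0.10 pos [ 163.8 -628.5  230.3] yaw 14.60 zax [-1.0e-04  1.7e-03 -1.0e+00] F [-0.6 -0.  -0.3] T [-0.02 -0.05  0.01] w 0.998 q [-85.4  14.1  89.3   0.   76.7 -10. ]
shift cm [ 56.19 -72.83   3.17] turn [-0.0017  0.      0.4019]
```

Call:
{"op": "jog_arm", "data": {"motion": [[[2, -2.6, 0], [0, 0, 0], 6], [[5, -6.5, 0], [0, 0, 0.02], 6], [[8, -10.4, 0], [0, 0, 0.05], 6], [[11, -14.3, 0], [0, 0, 0.08], 6], [[14, -18.1, 0], [0, 0, 0.11], 6], [[17, -22, 0], [0, 0, 0.14], 6], [[20, -25.9, 0], [0, 0, 0.17], 6], [[23, -29.8, 0], [0, 0, 0.2], 6], [[26, -33.7, 0.5], [0, 0, 0.23], 6], [[29, -37.6, 1], [0, 0, 0.26], 6], [[32, -41.5, 1.5], [0, 0, 0.29], 6], [[34, -44, 2], [0, 0, 0.31], 6]]}}

```text
t: 1.3
ee_pos: [0.3822, -0.1147, 0.2109]
eef_rot: [[0.999, -0.054, 0.0], [-0.054, -0.999, 0.0], [0.0, -0.0, -1.0]]
wrist_force: [-1.0, -0.3, -0.6]
width: 0.705
```

```bash
python3 -c "
from h import *
s=show();goal(s,.524,.218,.12,-8.43)"
```

```text
t 1.30 pos [ 382.2 -114.7  210.9] yaw -3.10 zax [ 2.e-04  3.e-04 -1.e+00] F [-1.  -0.3 -0.6] T [-0.02  0.    0.03] w 0.705 q [-33.1 -21.5 125.2   0.   76.3  60. ]
shift cm [ 12.36 -33.99   9.1 ] turn [-0.0003 -0.0002  0.093 ]
```

Call:
{"op": "jog_arm", "data": {"motion": [[[1, -2.7, 0], [0, 0, 0.01], 5], [[2.5, -6.9, 0], [0, 0, 0.02], 5], [[4, -11, 0], [0, 0, 0.03], 5], [[5.5, -15, 1], [0, 0, 0.04], 5], [[7, -19.2, 2], [0, 0, 0.05], 5], [[8.5, -23.4, 3.5], [0, 0, 0.06], 5], [[10, -27.5, 5], [0, 0, 0.08], 5], [[11.2, -30.8, 6.5], [0, 0, 0.093], 5], [[12, -33, 8], [0, 0, 0.093], 5], [[12.36, -34, 9], [0, 0, 0.093], 5], [[12.36, -34, 9.1], [0, 0, 0.093], 5]]}}

```text
t: 2.4
ee_pos: [0.5229, 0.216, 0.1182]
eef_rot: [[0.989, -0.146, -0.004], [-0.146, -0.989, -0.001], [-0.004, 0.001, -1.0]]
wrist_force: [-0.8, -0.2, 0.3]
width: 0.583
```

```bash
python3 -c "
from h import *
s=show();goal(s,.524,.218,.0125,-8.43)
from bench import env
b=env.capture('top')['pixels'][:,:,::-1];a=env.capture('side')['pixels'][:,:,::-1]
cv2.imwrite('pics/s1.png',np.hstack([cv2.resize(a[240:350,180:310],None,fx=3,fy=3),cv2.resize(b[160:270,70:200],None,fx=3,fy=3)]))"
```

```text
t 2.40 pos [522.9 216.  118.2] yaw -8.38 zax [-3.7e-03 -7.0e-04 -1.0e+00] F [-0.8 -0.2  0.3] T [0.03 0.   0.04] w 0.583 q [ 11.   10.5 106.1   0.   63.6 109.3]
shift cm [ 0.11 -0.22 10.57] turn [0.0012 0.0036 0.0009]
```

View pics/s1.png

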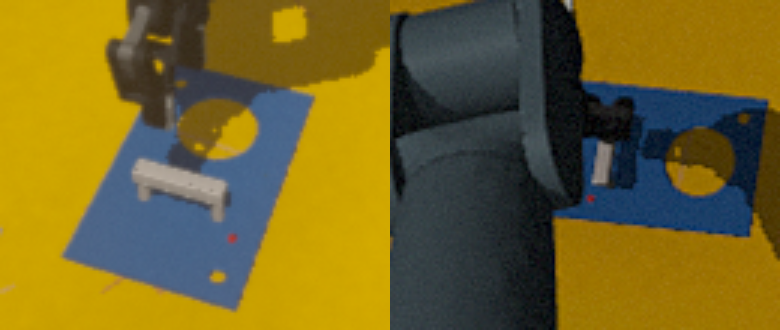

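The gripper hangs above the handle, whose bar is at (180,180) in the left crop. I'll descend.

Call:
{"op": "jog_arm", "data": {"motion": [[[0.05, -0.1, 2], [0.001, 0.003, 0], 5], [[0.1, -0.2, 5], [0.001, 0.003, 0], 5], [[0.1, -0.2, 7.5], [0.001, 0.003, 0], 5], [[0.1, -0.2, 9], [0.001, 0.003, 0], 5], [[0.1, -0.2, 10], [0.001, 0.003, 0], 5], [[0.1, -0.2, 10.4], [0.001, 0.003, 0], 5], [[0.1, -0.2, 10.4], [0.001, 0.003, 0], 5]]}}

```text
t: 3.2
ee_pos: [0.5259, 0.2168, 0.0167]
eef_rot: [[0.989, -0.148, 0.004], [-0.148, -0.989, 0.001], [0.004, -0.001, -1.0]]
wrist_force: [-0.1, 0.2, -0.5]
width: 0.588
```

```bash
python3 -c "
from h import *
s=show();goal(s,.524,.218,.0125,-8.43)
from bench import env
a=env.capture('side')['pixels'][:,:,::-1]
cv2.imwrite('pics/s2.png',cv2.resize(a[240:350,180:310],None,fx=5,fy=5))"
```

```text
t 3.20 pos [525.9 216.8  16.7] yaw -8.51 zax [ 3.8e-03  7.0e-04 -1.0e+00] F [-0.1  0.2 -0.5] T [ 0.02 -0.01  0.03] w 0.588 q [ 11.   20.  107.2  -0.   52.5 109.5]
shift cm [-0.2  -0.09  0.42] turn [-0.0012 -0.0037 -0.0014]
```

View pics/s2.png

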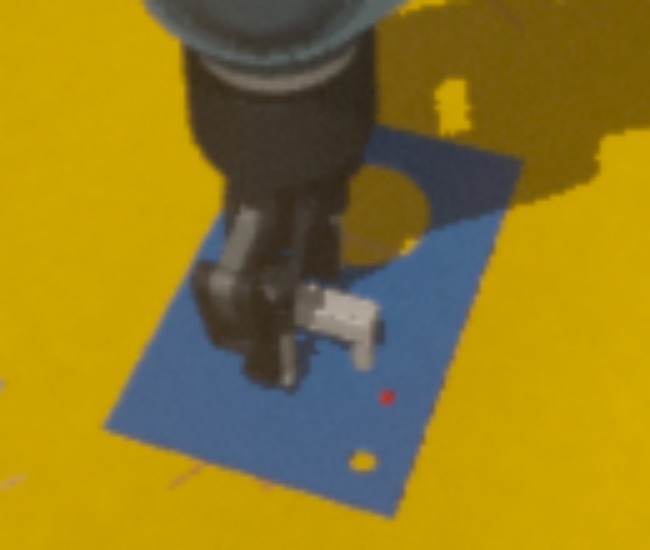

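The fingers straddle the bar, whose visible end is at (380,310). I'll trim the position and close.

Call:
{"op": "jog_arm", "data": {"motion": [[[-0.15, -0.1, 0.3], [-0.001, -0.0037, -0.001], 5], [[-0.15, -0.1, 0.35], [-0.001, -0.0037, -0.001], 3], [[-0.15, -0.1, 0.35], [-0.001, -0.0037, -0.001], 1], [[-0.15, -0.1, 0.35], [-0.001, -0.0037, -0.001], 0.5], [[-0.15, -0.1, 0.35], [-0.001, -0.0037, -0.001], 0.5], [[-0.15, -0.1, 0.35], [-0.001, -0.0037, -0.001], 0.5], [[-0.15, -0.1, 0.35], [-0.001, -0.0037, -0.001], 0.5], [[-0.15, -0.1, 0.35], [-0.001, -0.0037, -0.001], 0.5], [[-0.15, -0.1, 0.35], [-0.001, -0.0037, -0.001], 0.5]], "grip_force": 80}}

```text
t: 4.15
ee_pos: [0.5244, 0.2182, 0.0133]
eef_rot: [[0.989, -0.147, -0.0], [-0.147, -0.989, 0.0], [-0.0, -0.0, -1.0]]
wrist_force: [-2.2, -0.6, 6.7]
width: 0.15
```

```bash
python3 -c "
from h import *
s=show()"
```

```text
t 4.15 pos [524.4 218.2  13.3] yaw -8.44 zax [-1.e-04  2.e-04 -1.e+00] F [-2.2 -0.6  6.7] T [-0.1   0.22  0.  ] w 0.150 q [ 11.2  20.4 107.2   0.   52.4 109.6]
```

Call:
{"op": "jog_arm", "data": {"motion": [[[0, 0, -0.3], [0, 0, 0], 0.5], [[0, 0, -1], [0, 0, 0], 0.5], [[0, 0, -2.5], [0, 0, 0], 0.5], [[0, 0, -4.5], [0, 0, 0], 0.5], [[0, 0, -7], [0, 0, 0], 0.5], [[0, 0, -9.5], [0, 0, 0], 0.5], [[0, 0, -12], [0, 0, 0], 0.5], [[0, 0, -14], [0, 0, 0], 0.5], [[0, 0, -15], [0, 0, 0], 0.5], [[0, 0, -15], [0, 0, 0], 0.5]]}}

```text
t: 5.15
ee_pos: [0.5252, 0.2184, 0.1649]
eef_rot: [[0.989, -0.147, 0.003], [-0.147, -0.989, 0.001], [0.003, -0.001, -1.0]]
wrist_force: [-0.1, -0.1, -3.4]
width: 0.147
```

```bash
python3 -c "
from h import *
s=show();goal(s,.5011,-.154,.165,12.49)
from bench import env
b=env.capture('top')['pixels'][:,:,::-1];a=env.capture('side')['pixels'][:,:,::-1]
cv2.imwrite('pics/s3.png',np.hstack([cv2.resize(a[170:350,120:320],None,fx=2,fy=2),cv2.resize(b[110:290,50:250],None,fx=2,fy=2)]))"
```

```text
t 5.15 pos [525.2 218.4 164.9] yaw -8.43 zax [ 3.e-03  9.e-04 -1.e+00] F [-0.1 -0.1 -3.4] T [ 0.09 -0.04  0.03] w 0.147 q [ 11.2   7.1 104.5   0.   68.2 109.6]
shift cm [ 3.08 37.19 -0.05] turn [-0.0008 -0.0031 -0.3652]
```

View pics/s3.png

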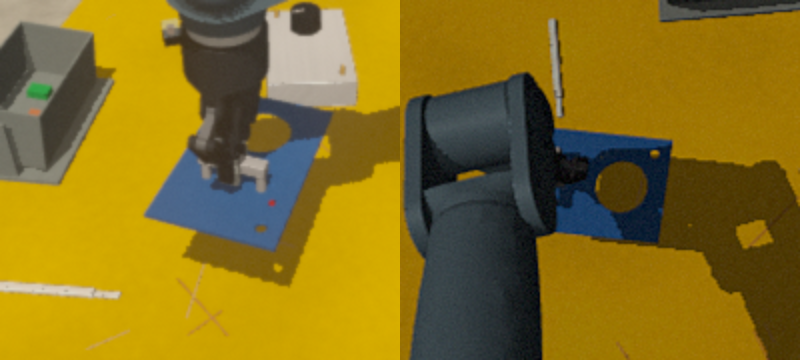

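The panel hangs level in the gripper and casts a shadow below it. Now I'll carry it over.

Call:
{"op": "jog_arm", "data": {"motion": [[[0.1, 1, 0], [0, 0, -0.01], 0.5], [[0.3, 3.5, 0], [0, 0, -0.04], 0.5], [[0.6, 7.5, 0], [0, 0, -0.08], 0.5], [[1, 12, 0], [0, 0, -0.12], 0.5], [[1.4, 16.5, 0], [0, 0, -0.16], 0.5], [[1.7, 21, 0], [0, 0, -0.2], 0.5], [[2.1, 25.5, 0], [0, 0, -0.24], 0.5], [[2.5, 29.5, 0], [0, 0, -0.28], 0.5], [[2.8, 33, 0], [0, 0, -0.32], 0.5], [[3, 35.5, 0], [0, 0, -0.345], 0.5], [[3.05, 36.8, 0], [0, 0, -0.36], 0.5], [[3.05, 37.2, 0], [0, 0, -0.365], 0.5]]}}

```text
t: 6.45
ee_pos: [0.4986, -0.1558, 0.1615]
eef_rot: [[0.977, 0.214, -0.003], [0.214, -0.977, 0.001], [-0.003, -0.002, -1.0]]
wrist_force: [-0.7, 0.2, -3.2]
width: 0.144
```

Call:
{"op": "jog_arm", "data": {"motion": [[[0, 0, 0.5], [0, 0, 0], 0.5], [[0, 0, 1], [0, 0, 0], 0.5], [[0, 0, 1], [0, 0, 0], 0.5], [[0, 0, 1], [0, 0, 0], 0.5]]}}

```text
t: 6.85
ee_pos: [0.4996, -0.1535, 0.1523]
eef_rot: [[0.976, 0.217, -0.002], [0.217, -0.976, 0.001], [-0.001, -0.001, -1.0]]
wrist_force: [0.3, 0.5, -2.9]
width: 0.145
```

```bash
python3 -c "
from h import *
s=show();goal(s,.5011,-.154,.12,12.49)
from bench import env
cc={}
for n in('top','side'):
    c=env.capture(n);cc[n]=c;cv2.imwrite('pics/%s4.png'%n,c['pixels'][:,:,::-1]);pickle.dump(c,open('%s4.pkl'%n,'wb'))
b=cc['top']['pixels'][:,:,::-1];a=cc['side']['pixels'][:,:,::-1]
cv2.imwrite('pics/s4.png',cv2.resize(a[140:260,210:340],None,fx=5,fy=5,interpolation=2))
cv2.imwrite('pics/t4.png',cv2.resize(b[160:260,230:350],None,fx=6,fy=6,interpolation=2))"
```

```text
t 6.85 pos [ 499.6 -153.5  152.3] yaw 12.54 zax [-1.6e-03  6.0e-04 -1.0e+00] F [ 0.3  0.5 -2.9] T [ 0.    0.   -0.02] w 0.145 q [-29.5   2.1 111.3  -0.   66.7  48. ]
shift cm [0.14 0.09 3.23] turn [-0.0009  0.0014  0.0009]
```

View pics/s4.png

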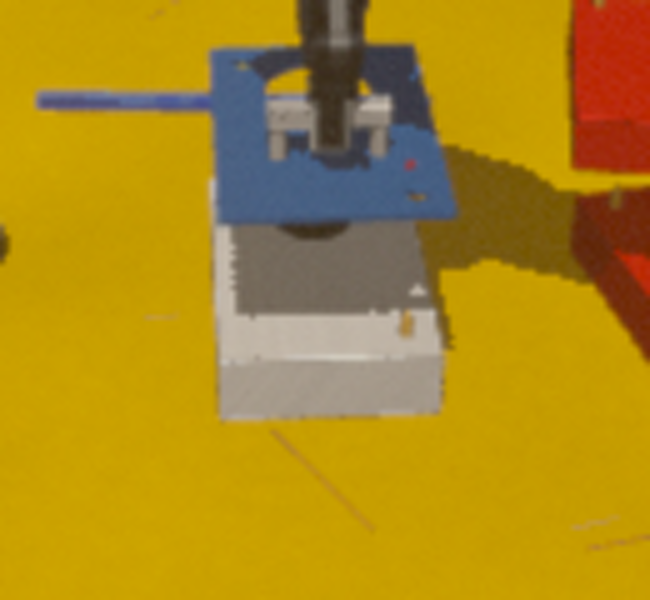

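View pics/t4.png

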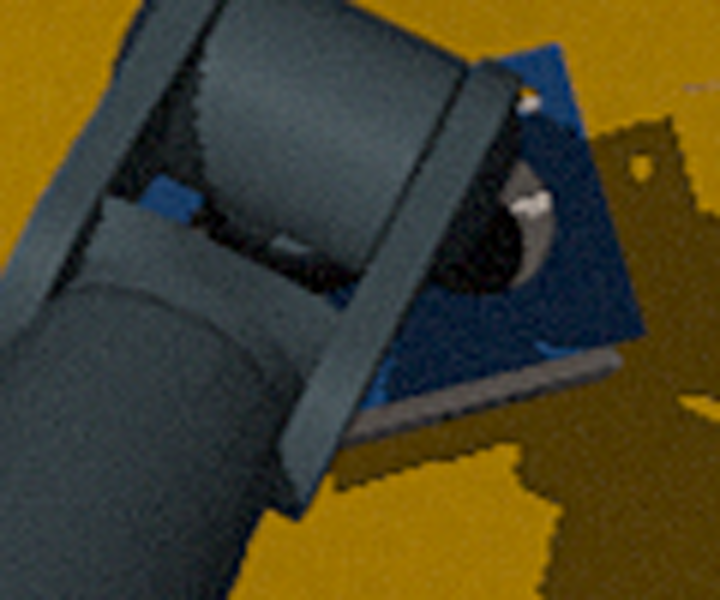

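The panel is above the enclosure: side corners at (210,50), (413,45), (219,222) and (455,214), top corners at (556,44) and (643,330). I'll fit its held pose.

```bash
python3 - <<'E'
from h import *
T=pickle.load(open("top4.pkl","rb"));S=pickle.load(open("side4.pkl","rb"))
m=lambda l,z:[[a/1000,b/1000,z] for a,b in l]
s=(S,m([(65,-100),(-65,-100),(65,100),(-65,100)],.004)+m([(-45,80),(45,-80)],.002),uncrop([(210,50),(413,45),(219,220),(456,213),(417,196),(243,66)],210,140,5))
t=(T,m([(65,-100),(-65,-100)],.004),uncrop([(556,44),(643,332)],230,160,6))
for z in(.136,.139,.142):
  for o in ([s],[t],[s,t]):
    p,r=fit(o,z,(.5,-.18,.2)); print(z,p[:2]*1000,np.degrees(p[2]),r.tolist())
E
```

```text
0.136 [ 507.02534069 -187.89647006] 12.529794389433652 [[-0.13, -0.39], [0.19, -0.51], [-0.26, 0.18], [0.44, 0.12], [-0.06, 0.4], [-0.17, -0.22]]
0.136 [ 508.17644025 -184.17786797] 12.460790023951137 [[-0.08, -0.34], [0.08, 0.32]]
0.136 [ 507.0969438  -185.65502177] 12.742208526810554 [[-0.41, -0.03], [-0.03, -0.22], [-0.3, 0.67], [0.48, 0.51], [-0.06, 0.79], [-0.42, 0.15], [0.35, -0.1], [0.77, 0.5]]
0.139 [ 506.38339965 -183.02917831] 12.4899453732862 [[-0.23, -0.52], [0.3, -0.63], [-0.42, 0.24], [0.58, 0.19], [0.03, 0.44], [-0.24, -0.33]]
0.139 [ 507.57122121 -183.73684338] 12.449654259979237 [[-0.1, -0.4], [0.1, 0.38]]
0.139 [ 506.69304713 -183.54139076] 12.598554212553374 [[-0.36, -0.58], [0.16, -0.73], [-0.42, 0.14], [0.55, 0.05], [-0.01, 0.31], [-0.36, -0.4], [-0.24, -0.15], [0.08, 0.62]]
0.142 [ 505.74749299 -178.1849986 ] 12.444803089372412 [[-0.33, -0.66], [0.42, -0.76], [-0.58, 0.29], [0.72, 0.25], [0.12, 0.48], [-0.31, -0.45]]
0.142 [ 506.96985472 -183.29519328] 12.436623649368068 [[-0.11, -0.47], [0.11, 0.44]]
0.142 [ 506.28886904 -181.44608393] 12.475384435636553 [[-0.32, -1.14], [0.33, -1.25], [-0.53, -0.39], [0.63, -0.43], [0.05, -0.17], [-0.31, -0.95], [-0.84, -0.2], [-0.61, 0.72]]
```

```bash
cat > h2.py <<'E'
from h import *
def fitT(obs,H,yaw0,free):
    # H handle point world (3), params dx,dy,dz(mm), yaw, tiltx, tilty(deg) about handle
    idx=[i for i,f in enumerate(free) if f]
    def full(p): v=np.zeros(6); v[idx]=p; return v
    def X(v,L):
        R=(Ro.from_euler('z',yaw0+v[3],degrees=True)*Ro.from_euler('xy',v[4:6],degrees=True))
        return R.apply(np.asarray(L)-[0,.035,.031])+H+v[:3]/1000
    f=lambda p: np.concatenate([(proj(c,X(full(p),L))-u).ravel() for c,L,u in obs])
    r=least_squares(f,np.zeros(len(idx)),loss="soft_l1"); J=r.jac; cov=np.linalg.inv(J.T@J)*.3**2
    return full(r.x),np.sqrt(np.diag(cov)),np.round(f(r.x).reshape(-1,2),2)
E
python3 - <<'E'
from h2 import *
T=pickle.load(open("top4.pkl","rb"));S=pickle.load(open("side4.pkl","rb"))
m=lambda l,z:[[a/1000,b/1000,z] for a,b in l]
s=(S,m([(65,-100),(-65,-100),(65,100),(-65,100)],.004)+m([(-45,80),(45,-80)],.002),uncrop([(210,50),(413,45),(219,220),(456,213),(417,196),(243,66)],210,140,5))
t=(T,m([(65,-100),(-65,-100)],.004),uncrop([(556,44),(643,332)],230,160,6))
H=np.array([.4996,-.1535,.1523+.0177])
for fr in([1,0,0,1,1,0],[1,0,0,1,1,1],[1,1,0,1,1,0],[1,1,0,1,1,1],[1,1,1,1,1,0]):
    p,e,r=fitT([s,t],H,12.49,fr); print(fr,np.round(p,2),np.round(e,2),np.abs(r).mean()); print(r.tolist())
E
```

```text
[1, 0, 0, 1, 1, 0] [0.02 0.   0.   0.25 1.58 0.  ] [0.38 0.19 0.23] 0.468125
[[-0.35, -0.0], [-0.02, -0.19], [-0.27, -1.09], [0.59, -1.24], [0.02, -0.76], [-0.37, 0.02], [0.79, -0.07], [1.21, 0.5]]
[1, 0, 0, 1, 1, 1] [-0.51  0.    0.    0.31  1.65 -0.89] [0.48 0.19 0.24 0.5 ] 0.4775
[[-0.38, -0.21], [-0.07, 0.15], [-0.21, -1.39], [0.64, -0.94], [0.07, -0.54], [-0.39, -0.11], [0.73, -0.17], [1.09, 0.55]]
[1, 1, 0, 1, 1, 0] [-0.31  3.51  0.    0.1   0.76  0.  ] [0.38 0.49 0.18 0.25] 0.23750000000000002
[[-0.37, -0.12], [0.1, -0.26], [-0.47, -0.19], [0.51, -0.28], [-0.05, 0.08], [-0.38, -0.0], [-0.23, -0.02], [0.06, 0.68]]
[1, 1, 0, 1, 1, 1] [-0.35  3.49  0.    0.11  0.77 -0.06] [0.47 0.5  0.19 0.25 0.43] 0.2375
[[-0.37, -0.13], [0.1, -0.24], [-0.46, -0.21], [0.52, -0.26], [-0.04, 0.09], [-0.38, -0.01], [-0.23, -0.02], [0.06, 0.68]]
[1, 1, 1, 1, 1, 0] [-0.24  3.01 -0.76  0.14  0.7   0.  ] [0.38 0.63 0.59 0.19 0.25] 0.2175
[[-0.38, -0.01], [0.06, -0.17], [-0.44, -0.03], [0.5, -0.14], [-0.06, 0.22], [-0.39, 0.1], [-0.07, -0.02], [0.25, 0.64]]
```

Call:
{"op": "jog_arm", "data": {"motion": [[[0.1, 0.1, 1], [0, 0.001, 0], 0.5], [[0.17, 0.25, 2.5], [0, 0.001, 0], 0.5], [[0.17, 0.25, 4.5], [0, 0.001, 0], 0.5], [[0.17, 0.25, 5.5], [0, 0.001, 0], 0.5], [[0.17, 0.25, 6.3], [0, 0.001, 0], 0.5], [[0.17, 0.25, 6.7], [0, 0.001, 0], 0.5], [[0.17, 0.25, 6.8], [0, 0.001, 0], 0.5], [[0.17, 0.25, 6.8], [0, 0.001, 0], 0.5], [[0.17, 0.25, 6.8], [0, 0.001, 0], 0.5], [[0.17, 0.25, 6.8], [0, 0.001, 0], 0.5]]}}

```text
t: 7.95
ee_pos: [0.5024, -0.1566, 0.0854]
eef_rot: [[0.976, 0.216, 0.001], [0.216, -0.976, -0.0], [0.001, 0.001, -1.0]]
wrist_force: [-0.3, -0.4, -2.6]
width: 0.15
```

```bash
python3 -c "
from h import *
s=show();goal(s,.5011,-.154,.12,12.49)
from bench import env
cc={}
for n in('top','side'):
    c=env.capture(n);cc[n]=c;cv2.imwrite('pics/%s5.png'%n,c['pixels'][:,:,::-1]);pickle.dump(c,open('%s5.pkl'%n,'wb'))
b=cc['top']['pixels'][:,:,::-1];a=cc['side']['pixels'][:,:,::-1]
cv2.imwrite('pics/s5.png',cv2.resize(a[155:230,240:310],None,fx=8,fy=8,interpolation=2))
cv2.imwrite('pics/t5.png',cv2.resize(b[165:235,260:350],None,fx=8,fy=8,interpolation=2))"
```

```text
t 7.95 pos [ 502.4 -156.6   85.4] yaw 12.48 zax [ 1.4e-03 -3.0e-04 -1.0e+00] F [-0.3 -0.4 -2.6] T [ 0.06  0.04 -0.05] w 0.150 q [-29.7   8.2 112.8   0.   59.   47.8]
shift cm [-0.06 -0.28 -3.46] turn [ 0.0006 -0.0013 -0.0001]
```

View pics/s5.png

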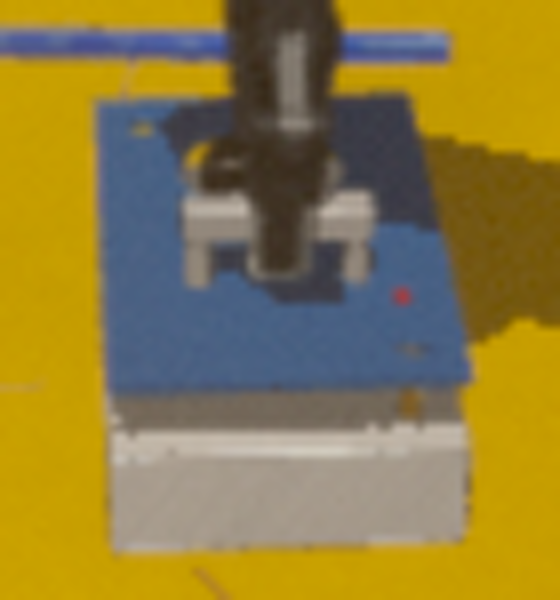

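View pics/t5.png

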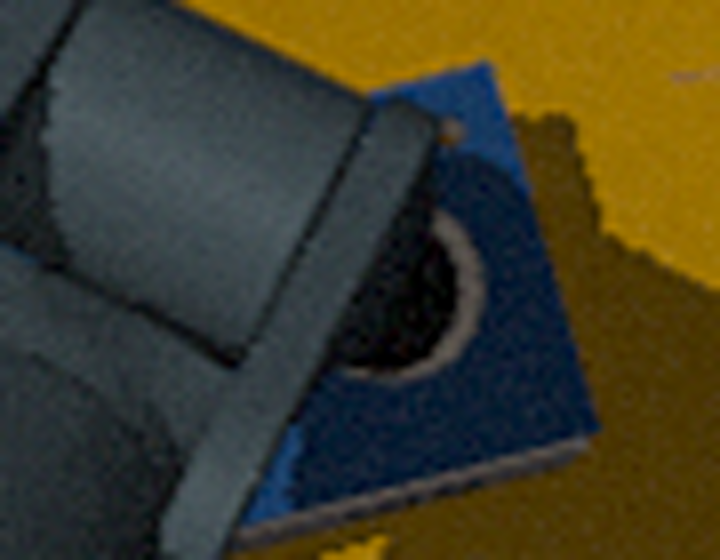

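```bash
python3 - <<'E'
from h2 import *
T=pickle.load(open("top5.pkl","rb"));S=pickle.load(open("side5.pkl","rb"))
m=lambda l,z:[[a/1000,b/1000,z] for a,b in l]
s=(S,m([(65,-100),(-65,-100),(65,100),(-65,100)],.004)+m([(-45,80),(45,-80)],.002),uncrop([(95,100),(410,93),(108,388),(470,379),(411,348),(142,127)],240,155,8))
t=(T,m([(65,-100),(-65,-100)],.004),uncrop([(490,63),(600,432)],260,165,8))
H=np.array([.5024,-.1566,.0854+.0177])
for o in([s],[s,t]):
  for fr in([1,1,0,1,0,0],[1,1,0,1,1,0],[1,1,1,1,1,0]):
    p,e,r=fitT(o,H,12.49,fr); print(fr,np.round(p,2),np.round(e,2),np.abs(r).mean()); print(r.tolist())
p,r=fit([t],.072,(.5,-.18,.2)); print(p[:2]*1000,np.degrees(p[2]))
p,r=fit([s],.072,(.5,-.18,.2)); print(p[:2]*1000,np.degrees(p[2]))
# predicted panel corner pixels in t5/s5 crops if panel at chassis fits (top-only / side-only), z=.076
for c,(x,y,a),o in((T,(.5090,-.1887,12.49),(260,165)),(S,(.5082,-.1858,12.49),(240,155))):
    L=np.array([(65,-100),(-65,-100),(65,100),(-65,100)])/1000
    R=Ro.from_euler('z',a,degrees=True); X=R.apply(np.c_[L,np.full(4,.076)])+[x,y,0]
    print(np.round((proj(c,X)-o+.5)*8-.5))
E
```

```text
[1, 1, 0, 1, 0, 0] [-0.46  4.84  0.   -0.17  0.    0.  ] [0.43 0.69 0.23] 0.2541666666666666
[[-0.27, -0.21], [0.06, -0.41], [-0.59, 0.14], [0.59, -0.12], [0.01, 0.39], [0.19, -0.07]]
[1, 1, 0, 1, 1, 0] [-0.37  4.49  0.   -0.21  0.39  0.  ] [0.44 0.72 0.24 0.27] 0.21499999999999997
[[-0.24, -0.0], [0.06, -0.18], [-0.61, -0.04], [0.57, -0.28], [-0.01, 0.27], [0.21, 0.11]]
[1, 1, 1, 1, 1, 0] [ 1.11 -7.59 -8.6  -0.06 -0.16  0.  ] [0.81 5.59 3.96 0.24 0.37] 0.18166666666666664
[[-0.02, 0.03], [-0.21, -0.19], [-0.18, 0.02], [0.27, -0.27], [-0.2, 0.29], [0.37, 0.13]]
[1, 1, 0, 1, 0, 0] [-0.33  3.78  0.   -0.18  0.    0.  ] [0.4  0.46 0.19] 0.265
[[-0.23, -0.38], [0.06, -0.57], [-0.56, -0.09], [0.57, -0.34], [-0.0, 0.17], [0.22, -0.24], [-0.29, -0.09], [-0.26, 0.17]]
[1, 1, 0, 1, 1, 0] [-0.21  3.44  0.   -0.18  0.41  0.  ] [0.41 0.52 0.19 0.27] 0.235
[[-0.24, -0.15], [0.03, -0.34], [-0.59, -0.26], [0.55, -0.51], [-0.02, 0.05], [0.21, -0.05], [-0.27, -0.03], [-0.26, 0.2]]
[1, 1, 1, 1, 1, 0] [-0.07  2.47 -1.55 -0.12  0.27  0.  ] [0.4  0.65 0.67 0.19 0.27] 0.1725
[[-0.26, 0.03], [-0.04, -0.18], [-0.53, 0.02], [0.52, -0.25], [-0.05, 0.3], [0.19, 0.13], [0.02, -0.03], [0.07, 0.14]]
[ 509.56247352 -187.77404083] 12.35391867402789
[ 509.42794748 -186.09584734] 12.32158482962042
[[492.  63.]
 [603. 434.]
 [-85. 213.]
 [ 15. 590.]]
[[ 95.  99.]
 [413.  90.]
 [107. 390.]
 [479. 379.]]
```

Measured against the enclosure camera by camera, the panel is within about 1 mm: top corners at (490,63) and (600,432) against (492,63) and (603,434) expected. I'll trim it and lower slowly.

Call:
{"op": "jog_arm", "data": {"motion": [[[-0.1, 0.02, 0], [0, -0.001, -0.002], 0.5], [[-0.1, 0.02, 0.3], [0, -0.001, -0.002], 0.5], [[-0.1, 0.02, 0.6], [0, -0.001, -0.002], 0.5], [[-0.1, 0.02, 0.9], [0, -0.001, -0.002], 0.5], [[-0.1, 0.02, 1.1], [0, -0.001, -0.002], 0.5], [[-0.1, 0.02, 1.3], [0, -0.001, -0.002], 0.5], [[-0.1, 0.02, 1.4], [0, -0.001, -0.002], 0.5], [[-0.1, 0.02, 1.5], [0, -0.001, -0.002], 0.5], [[-0.1, 0.02, 1.5], [0, -0.001, -0.002], 0.5]]}}

```text
t: 8.95
ee_pos: [0.501, -0.1568, 0.0697]
eef_rot: [[0.976, 0.218, -0.001], [0.218, -0.976, 0.0], [-0.001, -0.0, -1.0]]
wrist_force: [-1.1, -0.3, -3.2]
width: 0.145
```

```bash
cat > look.py <<'E'
import sys
from h import *
from bench import env
k=sys.argv[1]
s=show(); cc={}
for n in('top','side'):
    c=env.capture(n);cc[n]=c;cv2.imwrite('pics/%s%s.png'%(n,k),c['pixels'][:,:,::-1]);pickle.dump(c,open('%s%s.pkl'%(n,k),'wb'))
b=cc['top']['pixels'][:,:,::-1];a=cc['side']['pixels'][:,:,::-1]
cv2.imwrite('pics/st%s.png'%k,np.hstack([cv2.resize(a[155:230,240:310],None,fx=6,fy=6,interpolation=2),cv2.resize(b[165:240,285:345],None,fx=6,fy=6,interpolation=2)]))
E
python3 look.py 6
```

```text
t 8.95 pos [ 501.  -156.8   69.7] yaw 12.59 zax [-8.e-04  2.e-04 -1.e+00] F [-1.1 -0.3 -3.2] T [0.02 0.04 0.03] w 0.145 q [-29.8   9.7 113.1  -0.   57.3  47.7]
```

View pics/st6.png

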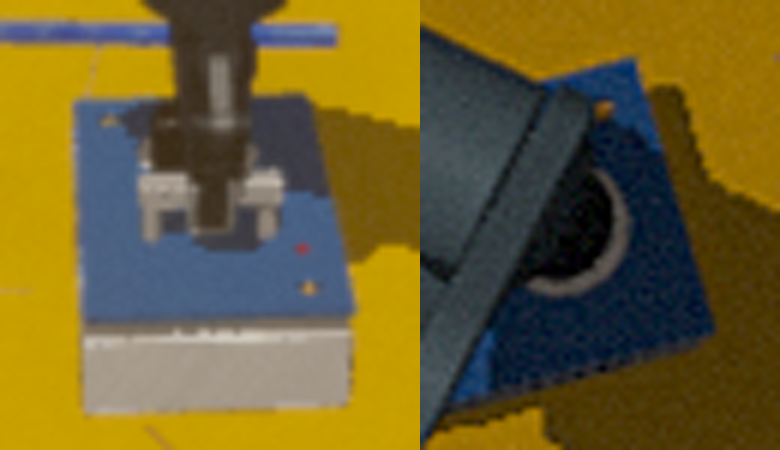

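Brass shows in both holes, at (308,288) and (603,108), and there is no contact force. I'll lower on.

Call:
{"op": "jog_arm", "data": {"motion": [[[0, 0, 0.2], [0, 0, 0], 0.5], [[0, 0, 0.4], [0, 0, 0], 0.5], [[0, 0, 0.5], [0, 0, 0], 0.5], [[0, 0, 0.6], [0, 0, 0], 0.5], [[0, 0, 0.6], [0, 0, 0], 0.5]]}}

```text
t: 9.55
ee_pos: [0.5009, -0.1567, 0.0636]
eef_rot: [[0.976, 0.218, -0.001], [0.218, -0.976, 0.0], [-0.001, -0.001, -1.0]]
wrist_force: [0.1, 0.2, -2.4]
width: 0.146
```

```bash
python3 look.py 7
```

```text
t 9.55 pos [ 500.9 -156.7   63.6] yaw 12.59 zax [-1.1e-03  3.0e-04 -1.0e+00] F [ 0.1  0.2 -2.4] T [0.05 0.05 0.03] w 0.146 q [-29.8  10.3 113.2  -0.   56.6  47.7]
```

View pics/st7.png

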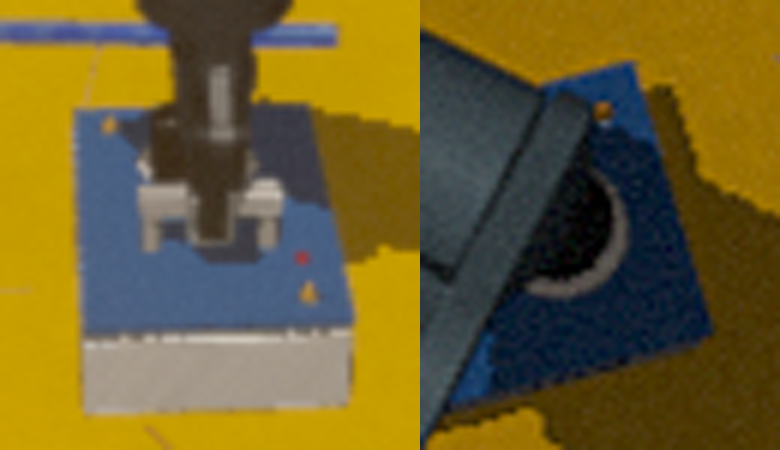

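Both pins now stand up through the holes, with no force. I'll lower it the last stretch.

Call:
{"op": "jog_arm", "data": {"motion": [[[0, 0, 0.15], [0, 0, 0], 0.5], [[0, 0, 0.3], [0, 0, 0], 0.5], [[0, 0, 0.4], [0, 0, 0], 0.5], [[0, 0, 0.47], [0, 0, 0], 0.5], [[0, 0, 0.52], [0, 0, 0], 0.5], [[0, 0, 0.54], [0, 0, 0], 0.5], [[0, 0, 0.54], [0, 0, 0], 0.5]]}}

```text
t: 10.35
ee_pos: [0.5011, -0.1568, 0.0584]
eef_rot: [[0.976, 0.218, -0.001], [0.218, -0.976, 0.0], [-0.001, -0.0, -1.0]]
wrist_force: [0.1, 0.5, -3.0]
width: 0.143
```

```bash
python3 look.py 8
```

```text
t 10.35 pos [ 501.1 -156.8   58.4] yaw 12.59 zax [-6.e-04  0.e+00 -1.e+00] F [ 0.1  0.5 -3. ] T [0.   0.03 0.04] w 0.143 q [-29.8  10.8 113.2  -0.   56.   47.7]
```

View pics/st8.png

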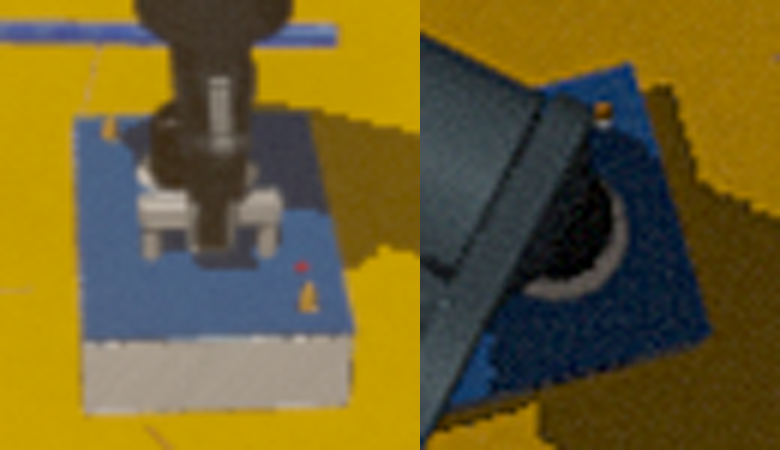

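Nearly down. I'll move in half-millimetre steps until there is contact.

Call:
{"op": "jog_arm", "data": {"motion": [[[0, 0, 0.05], [0, 0, 0], 0.5], [[0, 0, 0.1], [0, 0, 0], 0.5], [[0, 0, 0.1], [0, 0, 0], 0.5], [[0, 0, 0.1], [0, 0, 0], 0.5]]}}

```text
t: 10.85
ee_pos: [0.5011, -0.1568, 0.0583]
eef_rot: [[0.976, 0.218, -0.001], [0.218, -0.976, 0.0], [-0.001, -0.0, -1.0]]
wrist_force: [-4.6, 2.4, 6.4]
width: 0.146
```

Contact: the force went from -3 to +6.4 N. I'll open moderately and rise.

Call:
{"op": "jog_arm", "data": {"motion": [[[0, 0, 0.05], [0, 0, 0], 2], [[0, 0, 0.05], [0, 0, 0], 3.5], [[0, 0, 0.05], [0, 0, 0], 3.5], [[0, 0, 0.0], [0, 0, 0], 3.5], [[0, 0, -0.5], [0, 0, 0], 3.5], [[0, 0, -2], [0, 0, 0], 3.5], [[0, 0, -4.5], [0, 0, 0], 3.5], [[0, 0, -7], [0, 0, 0], 3.5], [[0, 0, -9], [0, 0, 0], 3.5], [[0, 0, -10], [0, 0, 0], 3.5], [[0, 0, -10], [0, 0, 0], 3.5]]}}

```text
t: 11.95
ee_pos: [0.5022, -0.1574, 0.1597]
eef_rot: [[0.976, 0.218, 0.003], [0.218, -0.976, -0.002], [0.003, 0.003, -1.0]]
wrist_force: [-0.3, -0.8, 0.1]
width: 0.407
```

```bash
python3 look.py 9
```

```text
t 11.95 pos [ 502.2 -157.4  159.7] yaw 12.60 zax [ 0.0031 -0.0021 -1.    ] F [-0.3 -0.8  0.1] T [0.   0.05 0.02] w 0.407 q [-29.7   1.8 110.7  -0.   67.3  47.7]
```

View pics/st9.png

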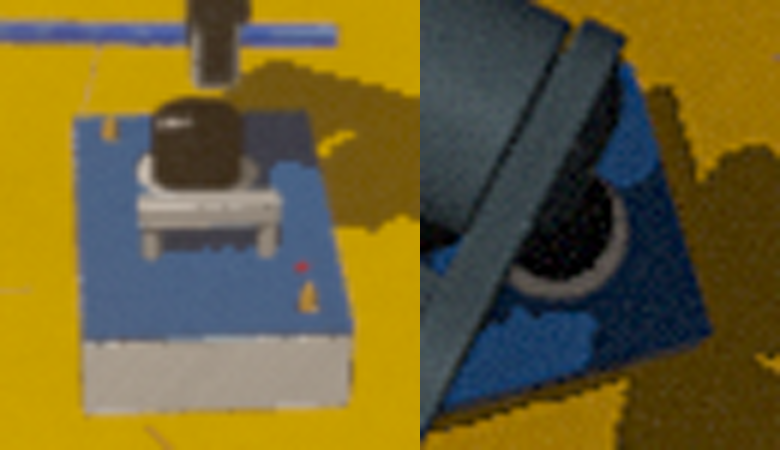

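The panel lies flush on the enclosure with the pins through, and the cap is centred in the ring at (205,155). Now I'll go above the cap.

```bash
python3 -c "
from h import *
s=show();goal(s,.518,-.2335,.15,33)"
```

```text
t 12.05 pos [ 500.7 -156.6  157. ] yaw 12.59 zax [-1.3e-03  4.0e-04 -1.0e+00] F [ 0.1  0.1 -0.4] T [-0.02 -0.03  0.02] w 0.408 q [-29.8   2.  110.9  -0.   67.2  47.7]
shift cm [0.01 7.88 0.69] turn [-0.0009  0.001  -0.3562]
```

Call:
{"op": "jog_arm", "data": {"motion": [[[0, 0.7, 0], [0, 0, -0.03], 5], [[0, 2.5, 0], [0, 0, -0.1], 6.4], [[0, 4.5, 0.2], [0, 0, -0.18], 6.4], [[0, 6.2, 0.4], [0, 0, -0.26], 6.4], [[0, 7.3, 0.6], [0, 0.001, -0.32], 6.4], [[0, 7.8, 0.7], [0, 0.001, -0.35], 6.4], [[0, 7.9, 0.7], [0, 0.001, -0.356], 6.4], [[0, 7.9, 0.7], [0, 0.001, -0.356], 6.4], [[0, 7.9, 0.7], [0, 0.001, -0.356], 6.4]]}}

```text
t: 12.95
ee_pos: [0.518, -0.2333, 0.1497]
eef_rot: [[0.839, 0.544, -0.001], [0.544, -0.839, 0.001], [0.0, -0.001, -1.0]]
wrist_force: [-0.3, -0.7, 0.4]
width: 0.75
```

```bash
python3 look.py 10;  python3 -c "
from h import *
s=show();goal(s,.518,-.2335,.0515,33)"
```

```text
t 12.95 pos [ 518.  -233.3  149.7] yaw 32.98 zax [-7.0e-04  1.2e-03 -1.0e+00] F [-0.3 -0.7  0.4] T [ 0.05 -0.   -0.02] w 0.750 q [-35.7   8.3 104.9   0.   66.9  21.3]
t 13.05 pos [ 518.2 -233.5  150.2] yaw 33.00 zax [-1.e-04  7.e-04 -1.e+00] F [-0.1  0.3  0.4] T [-0.03 -0.03 -0.04] w 0.749 q [-35.7   8.3 104.9   0.   66.9  21.3]
shift cm [-0.02  0.    9.87] turn [-0.0007 -0.0004 -0.    ]
```

View pics/st10.png

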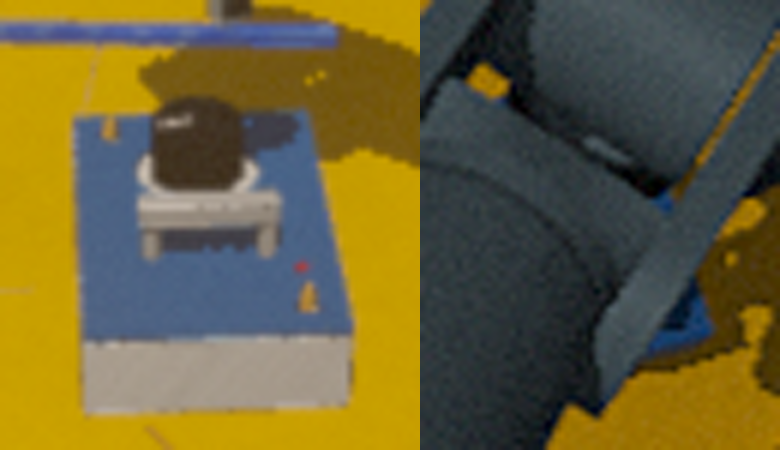

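Call:
{"op": "jog_arm", "data": {"motion": [[[0, 0, 1.5], [0, 0, 0], 6.4], [[0, 0, 4], [0, 0, 0], 6.4], [[0, 0, 5.2], [0, 0, 0], 6.4], [[0, 0, 5.7], [0, 0, 0], 6.4], [[0, 0, 5.7], [0, 0, 0], 6.4]]}}

```text
t: 13.55
ee_pos: [0.5179, -0.2335, 0.0924]
eef_rot: [[0.839, 0.544, -0.001], [0.544, -0.839, 0.002], [-0.0, -0.002, -1.0]]
wrist_force: [-0.4, 1.3, 0.6]
width: 0.747
```

```bash
python3 look.py 11
```

```text
t 13.55 pos [ 517.9 -233.5   92.4] yaw 32.99 zax [-0.0012  0.0015 -1.    ] F [-0.4  1.3  0.6] T [ 0.03 -0.03 -0.01] w 0.747 q [-35.7  12.9 106.4   0.   60.8  21.3]
```

View pics/st11.png

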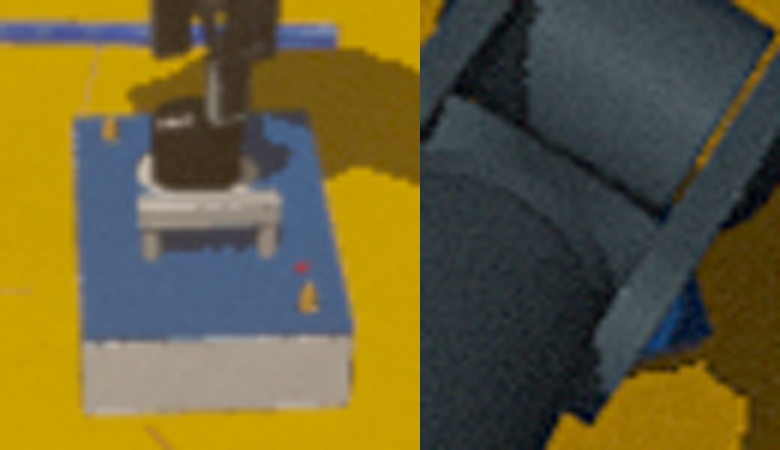

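Call:
{"op": "jog_arm", "data": {"motion": [[[0, 0, 0.7], [0, 0, 0], 6.4], [[0, 0, 1.4], [0, 0, 0], 6.4], [[0, 0, 2], [0, 0, 0], 6.4], [[0, 0, 2.2], [0, 0, 0], 6.4], [[0, 0, 2.2], [0, 0, 0], 6.4]]}}

```text
t: 14.15
ee_pos: [0.518, -0.2336, 0.0707]
eef_rot: [[0.839, 0.544, -0.001], [0.544, -0.839, 0.001], [0.0, -0.001, -1.0]]
wrist_force: [-0.5, 0.0, 0.5]
width: 0.749
```

Call:
{"op": "jog_arm", "data": {"motion": [[[0, 0, 0.6], [0, 0, 0], 6.4], [[0, 0, 1.2], [0, 0, 0], 6.4], [[0, 0, 1.6], [0, 0, 0], 6.4], [[0, 0, 1.8], [0, 0, 0], 6.4], [[0, 0, 1.8], [0, 0, 0], 6.4]]}}

```text
t: 14.65
ee_pos: [0.5181, -0.2337, 0.0529]
eef_rot: [[0.839, 0.544, -0.0], [0.544, -0.839, 0.001], [0.0, -0.001, -1.0]]
wrist_force: [0.1, -0.1, -0.2]
width: 0.75
```

```bash
python3 look.py 12
```

```text
t 14.65 pos [ 518.1 -233.7   52.9] yaw 32.99 zax [-5.e-04  1.e-03 -1.e+00] F [ 0.1 -0.1 -0.2] T [0.01 0.06 0.  ] w 0.750 q [-35.7  16.5 107.    0.   56.6  21.3]
```

View pics/st12.png

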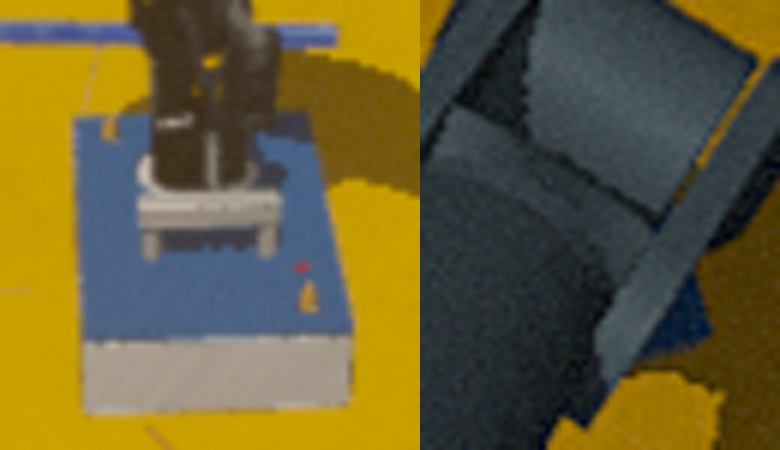

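The near finger stands beside the cap at (235,160) with no contact force. I'll close gently.

Call:
{"op": "jog_arm", "data": {"motion": [[[0, 0, 0.1], [0, 0, 0], 5.2], [[0, 0, 0.1], [0, 0, 0], 5.2], [[0, 0, 0.1], [0, 0, 0], 5.2]], "grip_force": 20}}

```text
t: 15.05
ee_pos: [0.5184, -0.2339, 0.0525]
eef_rot: [[0.839, 0.545, 0.0], [0.545, -0.839, 0.0], [0.001, -0.0, -1.0]]
wrist_force: [0.7, 0.2, -0.3]
width: 0.609
```

Call:
{"op": "jog_arm", "data": {"motion": [[[0, 0, 0], [0, 0, 0], 4.6], [[0, 0, 0], [0, 0, 0], 4.4], [[0, 0, 0], [0, 0, 0], 4.4]], "grip_force": 20}}

```text
t: 15.35
ee_pos: [0.5185, -0.234, 0.0527]
eef_rot: [[0.839, 0.545, 0.001], [0.545, -0.839, 0.0], [0.001, 0.0, -1.0]]
wrist_force: [0.3, 0.4, 2.2]
width: 0.554
```

```bash
python3 -c "
from h import *
s=show();print(s['eef_rot'].T@s['wrist_force'])"
```

```text
t 15.35 pos [ 518.5 -234.    52.7] yaw 32.99 zax [ 7.e-04  2.e-04 -1.e+00] F [0.3 0.4 2.2] T [ 0.04  0.02 -0.02] w 0.554 q [-35.7  16.6 106.9   0.   56.5  21.3]
[ 0.43641541 -0.16692905 -2.20458974]
```

The cap is gripped nearly centred: opening about 47 mm and little side force. I'll firm up the grip and turn it anticlockwise first.

Call:
{"op": "jog_arm", "data": {"motion": [[[0, 0, 0], [0, 0, 0], 4.2], [[0, 0, 0], [0, 0, 0], 4.2], [[0, 0, 0], [0, 0, -0.04], 4.2], [[0, 0, 0], [0, 0, -0.08], 4.2], [[0, 0, 0], [0, 0, -0.1], 4.2], [[0, 0, 0], [0, 0, -0.1], 4.2]], "grip_force": 60}}

```text
t: 15.95
ee_pos: [0.5188, -0.2341, 0.0529]
eef_rot: [[0.78, 0.626, 0.001], [0.626, -0.78, -0.0], [0.001, 0.001, -1.0]]
wrist_force: [1.2, 0.8, 4.6]
width: 0.544
```

```bash
python3 -c "
from h import *
s=show()"
```

```text
t 15.95 pos [ 518.8 -234.1   52.9] yaw 38.73 zax [ 1.2e-03 -1.0e-04 -1.0e+00] F [1.2 0.8 4.6] T [0.06 0.04 0.05] w 0.544 q [-35.7  16.5 106.9   0.   56.5  15.5]
```

Call:
{"op": "jog_arm", "data": {"motion": [[[0, 0, 0], [0, 0, -0.04], 4.2], [[0, 0, 0], [0, 0, -0.08], 4.2], [[0, 0, 0], [0, 0, -0.1], 4.2], [[0, 0, 0], [0, 0, -0.1], 4.2]]}}

```text
t: 16.35
ee_pos: [0.5191, -0.2344, 0.0529]
eef_rot: [[0.714, 0.7, 0.002], [0.7, -0.714, -0.001], [0.001, 0.002, -1.0]]
wrist_force: [2.3, -1.2, 4.0]
width: 0.548
```

```bash
python3 -c "
from h import *
s=show()"
```

```text
t 16.35 pos [ 519.1 -234.4   52.9] yaw 44.43 zax [ 2.1e-03 -7.0e-04 -1.0e+00] F [ 2.3 -1.2  4. ] T [-0.09 -0.38 -0.03] w 0.548 q [-35.7  16.6 106.9   0.   56.4   9.8]
```

Call:
{"op": "jog_arm", "data": {"motion": [[[0, 0, 0], [0, 0, -0.04], 4.2], [[0, 0, 0], [0, 0, -0.08], 4.2], [[0, 0, 0], [0, 0, -0.12], 4.2], [[0, 0, 0], [0, 0, -0.15], 4.2], [[0, 0, 0], [0, 0, -0.15], 4.2]]}}

```text
t: 16.85
ee_pos: [0.5207, -0.2353, 0.0531]
eef_rot: [[0.602, 0.798, 0.007], [0.798, -0.602, -0.003], [0.001, 0.007, -1.0]]
wrist_force: [9.5, -4.1, -1.2]
width: 0.546
```

```bash
python3 -c "
from h import *
s=show()"
```

```text
t 16.85 pos [ 520.7 -235.3   53.1] yaw 52.99 zax [ 0.0069 -0.0033 -1.    ] F [ 9.5 -4.1 -1.2] T [-0.72 -1.5  -0.16] w 0.546 q [-3.570e+01  1.660e+01  1.068e+02  1.000e-01  5.620e+01  1.200e+00]
```

Call:
{"op": "jog_arm", "data": {"motion": [[[0, 0, 0], [0, 0, -0.04], 4.2], [[0, 0, 0], [0, 0, -0.08], 4.2], [[0, 0, 0], [0, 0, -0.12], 4.2], [[0, 0, 0], [0, 0, -0.15], 4.2], [[0, 0, 0], [0, 0, -0.15], 4.2]]}}

```text
t: 17.35
ee_pos: [0.5216, -0.2354, 0.0532]
eef_rot: [[0.48, 0.877, 0.01], [0.877, -0.48, -0.003], [0.002, 0.01, -1.0]]
wrist_force: [11.3, -3.6, -3.9]
width: 0.544
```

```bash
python3 look.py 13
```

```text
t 17.35 pos [ 521.6 -235.4   53.2] yaw 61.33 zax [ 0.01   -0.0029 -0.9999] F [11.3 -3.6 -3.9] T [-0.77 -2.14 -1.13] w 0.544 q [-35.7  16.6 106.8   0.2  56.   -7.2]
```

View pics/st13.png

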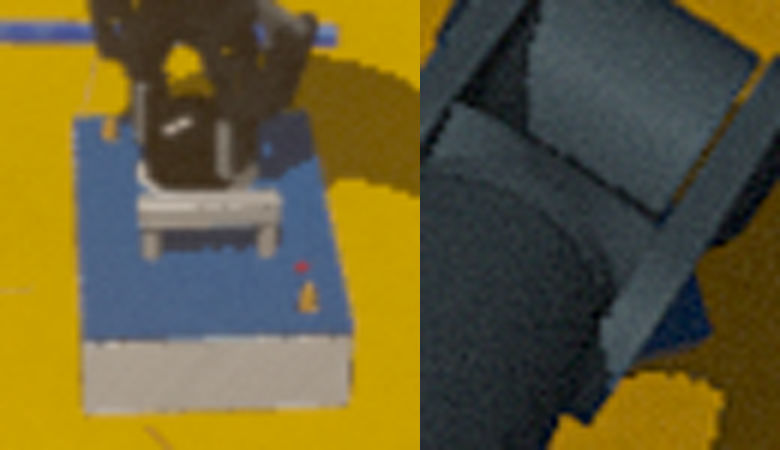

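The anticlockwise turn reached 0.5 rad, with the white line at (177,126) having rotated. The z moment has risen to -1.1 N·m. One more small step will tell whether it's the stop.

Call:
{"op": "jog_arm", "data": {"motion": [[[0, 0, 0], [0, 0, -0.04], 4.2], [[0, 0, 0], [0, 0, -0.07], 4.2], [[0, 0, 0], [0, 0, -0.07], 4.2]]}}

```text
t: 17.75
ee_pos: [0.5214, -0.2361, 0.0534]
eef_rot: [[0.418, 0.908, 0.009], [0.909, -0.418, -0.004], [0.0, 0.01, -1.0]]
wrist_force: [9.0, -5.3, -2.7]
width: 0.543
```

```bash
python3 look.py 14; python3 - <<'E'
import cv2,numpy as np
o=[cv2.resize(cv2.imread(f'pics/side{k}.png')[165:195,255:285],None,fx=8,fy=8,interpolation=2) for k in (10,13,14)]
cv2.imwrite('pics/line.png',np.hstack(o))
E
```

```text
t 17.75 pos [ 521.4 -236.1   53.4] yaw 65.30 zax [ 0.0094 -0.004  -0.9999] F [ 9.  -5.3 -2.7] T [-1.21 -1.81 -1.32] w 0.543 q [-35.8  16.6 106.8   0.2  56.1 -11.2]
```

View pics/line.png

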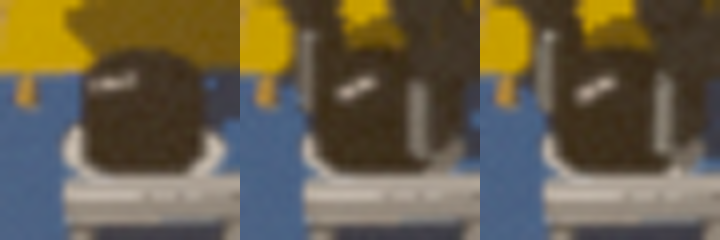

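The line doesn't move between the second and third crops while the moment plateaus at -1.3 N·m. That is the hard stop, so the thread is reversed. I'll let go, rise, and regrip at right angles so it centres better and leaves wrist room for clockwise.

Call:
{"op": "jog_arm", "data": {"motion": [[[0, 0, 0], [0, 0, 0.05], 4.6], [[0, 0, 0], [0, 0, 0.05], 5.3], [[0, 0, 0], [0, 0, 0.05], 5.3], [[0, 0, 0], [0, 0, 0.05], 5.3], [[0, 0, -0.7], [0, 0, 0.05], 5.3], [[0, 0, -2], [0, 0, 0.05], 5.3], [[0, 0, -3.5], [0, 0, 0.05], 5.3], [[0, 0, -4.2], [0, 0, 0.05], 6], [[0, 0, -4.2], [0, 0, 0.05], 6], [[0, 0, -4.2], [0, 0, 0.05], 6]]}}

```text
t: 18.85
ee_pos: [0.5178, -0.2334, 0.0939]
eef_rot: [[0.457, 0.889, -0.001], [0.889, -0.457, 0.001], [0.001, -0.001, -1.0]]
wrist_force: [0.2, 0.4, -0.2]
width: 0.7
```

```bash
python3 look.py 15;  python3 -c "
from h import *
s=show();goal(s,.518,-.234,.094,123)"
```

```text
t 18.85 pos [ 517.8 -233.4   93.9] yaw 62.79 zax [-8.0e-04  1.2e-03 -1.0e+00] F [ 0.2  0.4 -0.2] T [ 0.03 -0.04  0.04] w 0.700 q [-35.7  12.7 106.4   0.   60.9  -8.5]
t 18.95 pos [ 517.7 -233.3   93.5] yaw 62.79 zax [-0.0013  0.0016 -1.    ] F [-0.5  0.7  0.3] T [ 0.03 -0.01 -0.02] w 0.704 q [-35.7  12.8 106.4   0.   60.9  -8.5]
shift cm [-0.04  0.06 -0.05] turn [-0.0013 -0.0017 -1.0509]
```

View pics/st15.png

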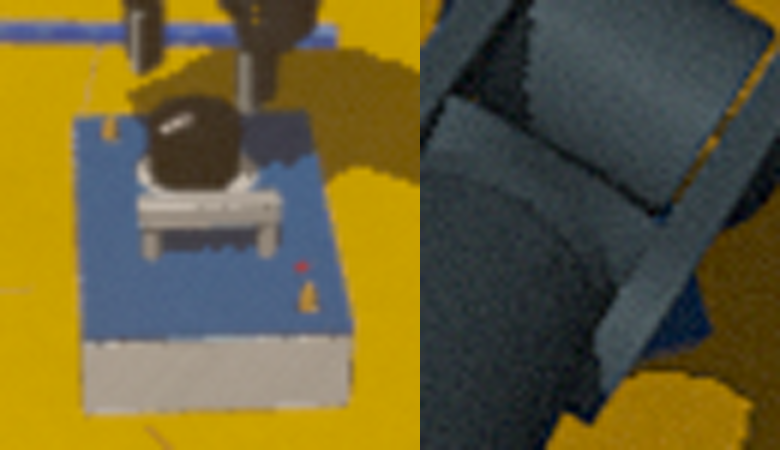

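The cap is free of the gripper and has shifted about 1.5 mm towards +x. Its line is at (177,124). I'll turn the wrist above it.

Call:
{"op": "jog_arm", "data": {"motion": [[[0, 0, 0], [0, 0, -0.05], 6], [[0.1, 0.15, 0], [0, 0, -0.17], 6.2], [[0.1, 0.19, 0], [0, 0, -0.3], 6.2], [[0.1, 0.19, 0], [0, 0, -0.43], 6.2], [[0.1, 0.19, 0], [0, 0, -0.56], 6.2], [[0.1, 0.19, 0], [0, 0, -0.69], 6.2], [[0.1, 0.19, 0], [0, 0, -0.82], 6.2], [[0.1, 0.19, 0], [0, 0, -0.94], 6.2], [[0.1, 0.19, 0], [0, 0, -1.02], 6.2], [[0.1, 0.19, 0], [0, 0, -1.05], 6.2], [[0.1, 0.19, 0], [0, 0, -1.05], 6.2]]}}

```text
t: 20.05
ee_pos: [0.52, -0.2335, 0.0936]
eef_rot: [[-0.544, 0.839, -0.001], [0.839, 0.544, 0.001], [0.002, -0.0, -1.0]]
wrist_force: [-0.2, -0.2, 0.3]
width: 0.727
```

Call:
{"op": "jog_arm", "data": {"motion": [[[0, 0, 0.6], [0, 0, 0], 6.2], [[0, 0, 1.4], [0, 0, 0], 6.2], [[0, 0, 2.1], [0, 0, 0], 6.2], [[0, 0, 2.3], [0, 0, 0], 6.2], [[0, 0, 2.3], [0, 0, 0], 6.2]]}}

```text
t: 20.55
ee_pos: [0.52, -0.2335, 0.0705]
eef_rot: [[-0.544, 0.839, -0.001], [0.839, 0.544, 0.001], [0.002, -0.0, -1.0]]
wrist_force: [0.9, 1.1, 0.3]
width: 0.724
```

```bash
python3 look.py 16
```

```text
t 20.55 pos [ 520.  -233.5   70.5] yaw 122.94 zax [-0.001   0.0014 -1.    ] F [0.9 1.1 0.3] T [-0.02 -0.04  0.02] w 0.724 q [-35.6  15.1 106.5   0.   58.5 -68.5]
```

View pics/st16.png

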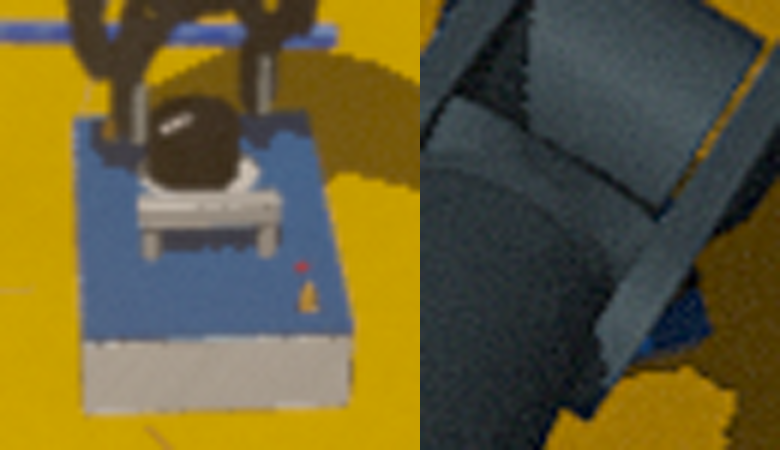

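The left pad is nearly touching the cap (147 against the cap edge at 146) while the right gap is 16 px. So the cap centre lies about 3.5 mm further along +tool-y. I'll shift, then lower and close gently.

Call:
{"op": "jog_arm", "data": {"motion": [[[0, 0.2, 0], [0, 0, 0], 6.2], [[0, 0.35, 0], [0, 0, 0], 6.2], [[0, 0.35, 0.5], [0, 0, 0], 6.2], [[0, 0.35, 1.1], [0, 0, 0], 6.2], [[0, 0.35, 1.6], [0, 0, 0], 6.2], [[0, 0.35, 1.8], [0, 0, 0], 6.2], [[0, 0.35, 1.8], [0, 0, 0], 6.2]]}}

```text
t: 21.35
ee_pos: [0.523, -0.2317, 0.0526]
eef_rot: [[-0.544, 0.839, -0.001], [0.839, 0.544, 0.001], [0.001, -0.0, -1.0]]
wrist_force: [-0.6, 0.4, 0.1]
width: 0.73
```

Call:
{"op": "jog_arm", "data": {"motion": [[[0, 0, 0], [0, 0, 0], 5.4], [[0, 0, 0], [0, 0, 0], 5.0], [[0, 0, 0], [0, 0, 0], 4.6], [[0, 0, 0], [0, 0, 0], 4.4], [[0, 0, 0], [0, 0, 0], 4.4]], "grip_force": 20}}

```text
t: 21.85
ee_pos: [0.5204, -0.2339, 0.0542]
eef_rot: [[-0.545, 0.838, -0.008], [0.839, 0.545, -0.002], [0.003, -0.008, -1.0]]
wrist_force: [-16.8, -6.0, 11.0]
width: 0.562
```

```bash
python3 look.py 17; python3 -c "
from h import *
s=show();print(s['eef_rot'].T@s['wrist_force'])"
```

```text
t 21.85 pos [ 520.4 -233.9   54.2] yaw 123.02 zax [-0.008  -0.0021 -1.    ] F [-16.8  -6.   11. ] T [-1.16  2.9  -0.08] w 0.562 q [-35.4  16.8 106.4  -0.4  57.1 -68.2]
t 21.95 pos [ 520.4 -233.9   54.3] yaw 123.02 zax [-0.008  -0.0021 -1.    ] F [-17.6  -7.1  12. ] T [-1.19  2.83 -0.13] w 0.558 q [-35.4  16.8 106.4  -0.4  57.1 -68.2]
[  3.67197223 -18.73818996 -11.80971414]
```

View pics/st17.png

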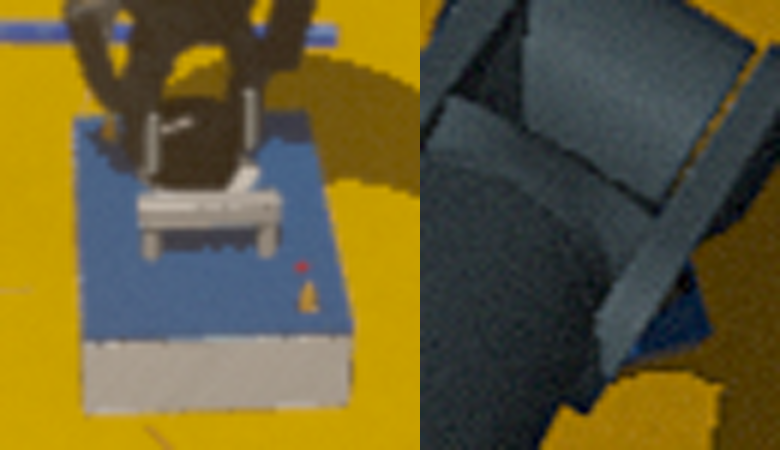

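I over-shifted: 19 N of side force. I'll ease the tool back while holding lightly.

Call:
{"op": "jog_arm", "data": {"motion": [[[0, -0.15, 0], [0, 0, 0], 4.4], [[0, -0.3, 0], [0, 0, 0], 4.4], [[0, -0.35, 0], [0, 0, 0], 4.4], [[0, -0.35, 0], [0, 0, 0], 4.4]]}}

```text
t: 22.35
ee_pos: [0.5202, -0.2341, 0.0544]
eef_rot: [[-0.544, 0.839, -0.001], [0.839, 0.544, 0.0], [0.001, -0.0, -1.0]]
wrist_force: [-4.0, 0.6, 6.6]
width: 0.561
```

```bash
python3 -c "
from h import *
s=show();print(s['eef_rot'].T@s['wrist_force'])"
```

```text
t 22.35 pos [ 520.2 -234.1   54.4] yaw 122.93 zax [-7.e-04  4.e-04 -1.e+00] F [-4.   0.6  6.6] T [ 0.07  0.84 -0.18] w 0.561 q [-35.6  16.6 106.6  -0.   56.8 -68.5]
[ 2.67368978 -3.08560944 -6.58734434]
```

Call:
{"op": "jog_arm", "data": {"motion": [[[0, -0.05, -0.1], [0, 0, 0], 5.2], [[0, -0.05, -0.1], [0, 0, 0], 5.2], [[0, -0.05, -0.1], [0, 0, 0], 5.2], [[0, -0.05, -0.1], [0, 0, 0], 4.6], [[0, -0.05, -0.1], [0, 0, 0], 4.2], [[0, -0.05, -0.1], [0, 0, 0], 4.2], [[0, -0.05, -0.1], [0, 0, 0], 4.2]], "grip_force": 60}}

```text
t: 23.05
ee_pos: [0.52, -0.2342, 0.0548]
eef_rot: [[-0.544, 0.839, -0.0], [0.839, 0.544, 0.0], [0.0, 0.0, -1.0]]
wrist_force: [-2.3, 1.3, 5.6]
width: 0.546
```

```bash
python3 -c "
from h import *
s=show();print(s['eef_rot'].T@s['wrist_force'])"
```

```text
t 23.05 pos [ 520.  -234.2   54.8] yaw 122.95 zax [-1.e-04  5.e-04 -1.e+00] F [-2.3  1.3  5.6] T [ 0.08  0.52 -0.08] w 0.546 q [-35.6  16.5 106.7   0.   56.8 -68.6]
[ 2.3272247  -1.26870469 -5.57464031]
```

Well centred now, with under 3 N of side force. I'll turn clockwise (+tool z).

Call:
{"op": "jog_arm", "data": {"motion": [[[0, 0, 0], [0, 0, 0.05], 4.2], [[0, 0, 0], [0, 0, 0.13], 4.2], [[0, 0, 0], [0, 0, 0.22], 4.2], [[0, 0, 0], [0, 0, 0.3], 4.2], [[0, 0, 0], [0, 0, 0.38], 4.2], [[0, 0, 0], [0, 0, 0.45], 4.2], [[0, 0, 0], [0, 0, 0.5], 4.2], [[0, 0, 0], [0, 0, 0.5], 4.2]]}}

```text
t: 23.85
ee_pos: [0.5206, -0.2345, 0.0548]
eef_rot: [[-0.075, 0.997, 0.002], [0.997, 0.075, -0.0], [-0.001, 0.001, -1.0]]
wrist_force: [-0.2, -0.4, 3.7]
width: 0.547
```

```bash
python3 -c "
from h import *
s=show();print(s['eef_rot'].T@s['wrist_force'])"
```

```text
t 23.85 pos [ 520.6 -234.5   54.8] yaw 94.30 zax [ 1.5e-03 -5.0e-04 -1.0e+00] F [-0.2 -0.4  3.7] T [-0.1   0.1  -0.03] w 0.547 q [-35.6  16.6 106.6   0.   56.7 -40. ]
[-0.40665577 -0.27398206 -3.74821397]
```

Call:
{"op": "jog_arm", "data": {"motion": [[[0, 0, 0], [0, 0, 0.05], 4.2], [[0, 0, 0], [0, 0, 0.13], 4.2], [[0, 0, 0], [0, 0, 0.22], 4.2], [[0, 0, 0], [0, 0, 0.3], 4.2], [[0, 0, 0], [0, 0, 0.38], 4.2], [[0, 0, 0], [0, 0, 0.45], 4.2], [[0, 0, 0], [0, 0, 0.5], 4.2], [[0, 0, 0], [0, 0, 0.5], 4.2]]}}

```text
t: 24.65
ee_pos: [0.5205, -0.2344, 0.0548]
eef_rot: [[0.411, 0.911, 0.001], [0.911, -0.411, -0.0], [0.0, 0.001, -1.0]]
wrist_force: [-0.5, -0.2, 4.2]
width: 0.552
```

```bash
python3 look.py 18
```

```text
t 24.65 pos [ 520.5 -234.4   54.8] yaw 65.71 zax [ 1.3e-03 -2.0e-04 -1.0e+00] F [-0.5 -0.2  4.2] T [-0.13  0.03  0.03] w 0.552 q [-35.6  16.6 106.6   0.   56.7 -11.4]
```

View pics/st18.png

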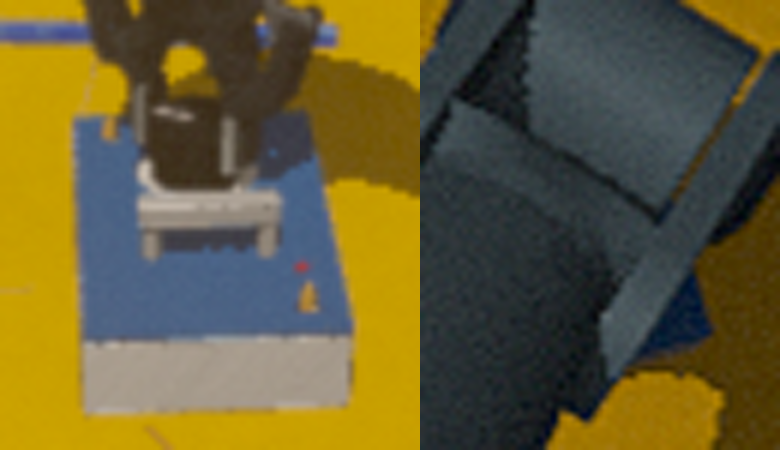

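The line at (173,112) has swung the other way with no resistance. I'll continue clockwise.

Call:
{"op": "jog_arm", "data": {"motion": [[[0, 0, 0], [0, 0, 0.05], 4.2], [[0, 0, 0], [0, 0, 0.13], 4.2], [[0, 0, 0], [0, 0, 0.22], 4.2], [[0, 0, 0], [0, 0, 0.31], 4.2], [[0, 0, 0], [0, 0, 0.4], 4.2], [[0, 0, 0], [0, 0, 0.49], 4.2], [[0, 0, 0], [0, 0, 0.58], 4.2], [[0, 0, 0], [0, 0, 0.65], 4.2], [[0, 0, 0], [0, 0, 0.7], 4.2], [[0, 0, 0], [0, 0, 0.7], 4.2]]}}

```text
t: 25.75
ee_pos: [0.5205, -0.2343, 0.0548]
eef_rot: [[0.902, 0.432, 0.001], [0.432, -0.902, 0.0], [0.001, 0.0, -1.0]]
wrist_force: [-0.7, -0.7, 4.1]
width: 0.546
```

```bash
python3 -c "
from h import *
s=show();print(s['eef_rot'].T@s['wrist_force'])"
```

```text
t 25.75 pos [ 520.5 -234.3   54.8] yaw 25.57 zax [ 1.1e-03  1.0e-04 -1.0e+00] F [-0.7 -0.7  4.1] T [ 0.09  0.09 -0.05] w 0.546 q [-35.6  16.6 106.7   0.   56.7  28.8]
[-0.96713283  0.30185925 -4.13864293]
```

Call:
{"op": "jog_arm", "data": {"motion": [[[0, 0, 0], [0, 0, 0.05], 4.2], [[0, 0, 0], [0, 0, 0.13], 4.2], [[0, 0, 0], [0, 0, 0.22], 4.2], [[0, 0, 0], [0, 0, 0.31], 4.2], [[0, 0, 0], [0, 0, 0.4], 4.2], [[0, 0, 0], [0, 0, 0.49], 4.2], [[0, 0, 0], [0, 0, 0.58], 4.2], [[0, 0, 0], [0, 0, 0.66], 4.2], [[0, 0, 0], [0, 0, 0.73], 4.2], [[0, 0, 0], [0, 0, 0.75], 4.2], [[0, 0, 0], [0, 0, 0.75], 4.2]]}}

```text
t: 26.85
ee_pos: [0.5205, -0.2343, 0.0548]
eef_rot: [[0.955, -0.298, 0.001], [-0.298, -0.955, -0.0], [0.001, -0.0, -1.0]]
wrist_force: [-0.1, -0.2, 5.9]
width: 0.546
```

```bash
python3 look.py 19
```

```text
t 26.85 pos [ 520.5 -234.3   54.8] yaw -17.35 zax [ 0.0012 -0.     -1.    ] F [-0.1 -0.2  5.9] T [ 0.03  0.01 -0.07] w 0.546 q [-35.6  16.6 106.6   0.   56.7  71.7]
```

View pics/st19.png

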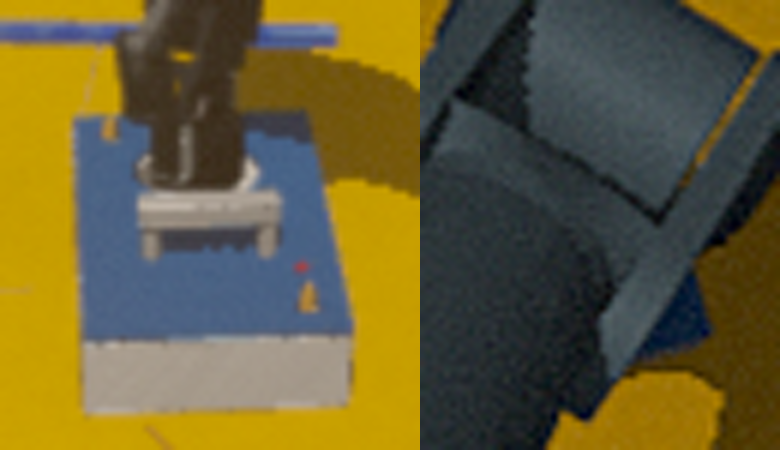

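It turned 2.45 rad freely. I'll lift gently and check for resistance.

Call:
{"op": "jog_arm", "data": {"motion": [[[0, 0, -0.2], [0, 0, 0], 4.2], [[0, 0, -0.4], [0, 0, 0], 4.2], [[0, 0, -0.6], [0, 0, 0], 4.2], [[0, 0, -0.6], [0, 0, 0], 4.2]]}}

```text
t: 27.35
ee_pos: [0.5198, -0.2339, 0.0603]
eef_rot: [[0.954, -0.299, -0.0], [-0.299, -0.954, 0.001], [-0.0, -0.001, -1.0]]
wrist_force: [-0.7, -0.2, 0.1]
width: 0.546
```

Free. I'll lift it well clear.

Call:
{"op": "jog_arm", "data": {"motion": [[[0, 0, -0.6], [0, 0, 0], 4.2], [[0, 0, -1.5], [0, 0, 0], 4.2], [[0, 0, -3], [0, 0, 0], 4.2], [[0, 0, -5], [0, 0, 0], 4.2], [[0, 0, -7.5], [0, 0, 0], 4.2], [[0, 0, -10], [0, 0, 0], 4.2], [[0, 0, -12.5], [0, 0, 0], 4.2], [[0, 0, -14.5], [0, 0, 0], 4.2], [[0, 0, -15.5], [0, 0, 0], 4.2], [[0, 0, -16], [0, 0, 0], 4.2], [[0, 0, -16], [0, 0, 0], 4.2], [[0, 0, -16], [0, 0, 0], 4.2]]}}

```text
t: 28.55
ee_pos: [0.5195, -0.2338, 0.2193]
eef_rot: [[0.954, -0.3, -0.001], [-0.3, -0.954, 0.002], [-0.002, -0.001, -1.0]]
wrist_force: [0.4, -0.5, -0.5]
width: 0.542
```

```bash
python3 look.py 20
```

```text
t 28.55 pos [ 519.5 -233.8  219.3] yaw -17.43 zax [-0.0013  0.0017 -1.    ] F [ 0.4 -0.5 -0.5] T [-0.05  0.03  0.04] w 0.542 q [-35.6   4.1 101.8   0.   74.3  71.8]
```

View pics/side20.png

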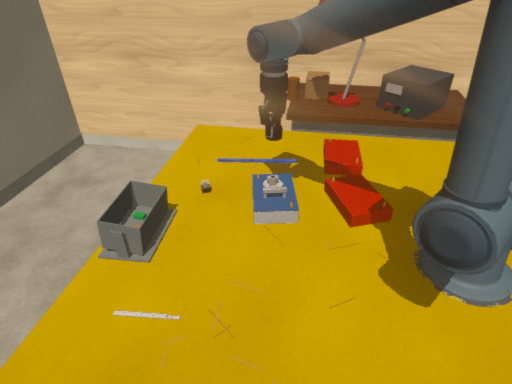

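View pics/top20.png

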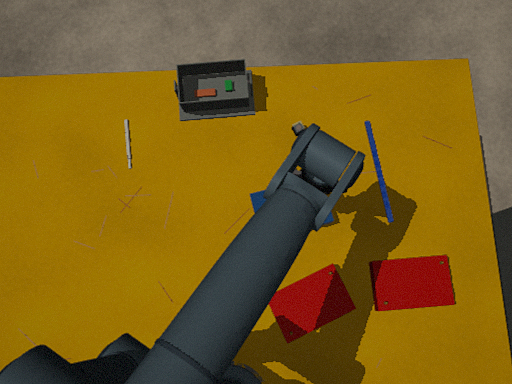

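View pics/st20.png

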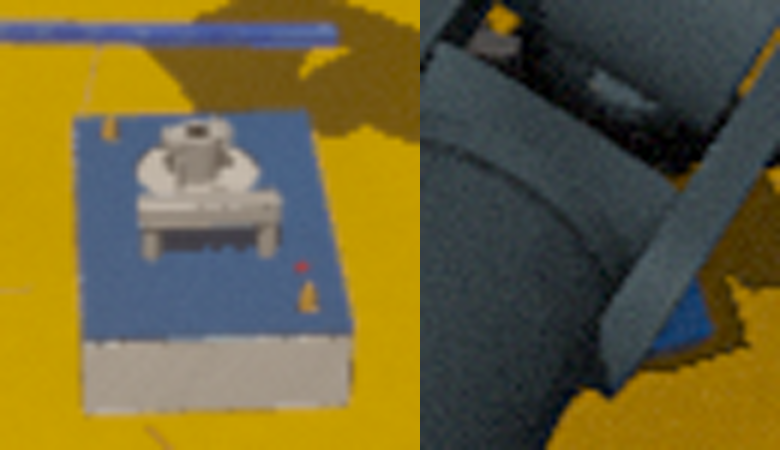

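The cap is in the gripper at side (273,133), and the bare socket stands in the panel's hole at (275,185). The panel is flush. The relay (205,187), spudger (146,315), tube (257,161) and bin (139,220) are where they were. I'll hand in.

```bash
python3 -c "
from bench import env
print(env.sign_off())"
```

```text
the job is handed in; nothing more can be done
None
```

The job is done and handed in at about 28.6 s. The panel is flush over both brass pins and released, and the cap is off the socket, held up in the gripper.

- **Panel:** I lowered it until it met the enclosure, where the wrist force rose from -3 to about +6 N. The last side picture shows it flush, with both pins through and the bare socket standing in the big hole.
- **Cap:** Anticlockwise it stopped hard within 0.5 rad, with the moment levelling off at about 1.3 N·m. I let go, took a new grip and turned it clockwise 2.45 rad freely. It then lifted off without resistance, and the gripper is holding it about 16 cm above where it sat.
- **Bystanders:** The relay, spudger, chip tube and bin are at the same pixel positions in the side view as at the start. In the top view the arm partly hides the relay.

**Checks that disagreed:**
- The cameras and the arm's own position readings differed by about 3 mm in y while I was carrying the panel. I therefore aligned it by comparing the panel with the enclosure within each camera.
- While regripping the cap I shifted too far and it took about 19 N of side force. I eased that off before turning.

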